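# Pack the tube rack in the transport box and secure its cover

### The arm

A 6-joint arm with a two-finger parallel gripper is mounted at the origin on a cart in front of the work surface, level with it; the furniture and walls round the work are solid. World frame = base frame: x ahead of the robot, y to its left, z up, the work surface at z = 0. Lengths are in m, angles in degrees, forces in N, time in s.
With the tool pointing down it reaches from about 0.3 to 0.875 m from the base axis. Payload 6.4 kg.
Tool frame: the origin (TCP) lies between the finger pads; the fingertips stand ctrl.nose_length ahead of it and the grasp point (between the pads) is the TCP (ctrl.nose_length is the distance from the TCP to the fingertips, in m); z points along the fingers, y is the line along which they close (so a half turn about z gives the same grasp; the last joint's range is limited). The gripper opens to 88 mm and grips with 3 to 60 N. Pads are 18 mm wide; open, the fingers measure 123 mm over their backs; the gripper's body (75 mm by 187 mm) begins 45 mm behind the grasp point.
Start: joints at [59.055, 10.359, 92.074, -0, 77.567, -11.82], TCP at [0.188, 0.543, 0.236] pointing down, gripper open.
Joint ranges: [-171.53, 171.53], [-51.25, 118.39], [17.06, 147.69], [-65.23, 245.23], [0, 150.52], [-178.68, 178.68]. Speed limits (degrees/s): [147.25, 147.25, 172.46, 180, 180, 180].

### API

Orientations are given as a 3x3 rotation matrix whose columns are the frame's x, y, z axes.
In Python, from plant import sense, eyes, close_job, ctrl gives the robot as it stands.
- The arm moves only by the tool jog_arm, never from a script. Its argument "deltas" is a list of rows, each a list of 3 entries, a list of its own where there are three numbers: the shift along the tool's x, y, z as a fraction of full scale, then the turn, a rotation vector about the tool's x, y, z as a fraction of full scale, then the opening, from -1 (shut) to 1 (fully open). In form: [[[tx, ty, tz], [rx, ry, rz], claw], ...]. A call has 1 to 12 rows; each row is the pose to reach, as a shift and turn from the pose commanded when the call began, along the tool's axes at that moment; what a row does not reach only later rows make up. Full scale, the value 1, is 0.75 m for a shift and 0.5 rad for a turn. A row lasts 1/10 s, in which the tool goes at most 50 mm and 8.59 degrees, less where a joint would pass 70% of its speed; a pose out of reach is approached as far as the arm can. A call with a number of a shift or a turn outside -1 to 1 is refused whole. A call with a gripper value outside its range is refused whole. The fingers move at their own pace and stop on an object; "newtons" is the grip in N (left out, the last holds). Time passes only in rows, so rows that repeat a pose let the fingers close. It gives the time, the measured TCP pose, the force, the opening and the grip force at its end, in the units of the state.
- sense(): the state, without advancing time (a new reading comes with each control period).
- eyes.grab_frame(name): name is "scene" or "top"; returns a dict with "frame" (480x640x3 uint8, red, green, blue), "fx", "fy", "cx", "cy" (pixels), "k1" (the pictures are not rectified: a ray, as slopes to the right and down, at radius r is drawn at 1 + k1 r^2 times it, then the intrinsics apply), "R" (3x3) and "t" (3): a world point X has camera coordinates R X + t. Camera axes: x right, y down, z forward; pixel columns grow to the right and rows downward; lengths in m; the calibration is good to about 2 mm. A picture is of the moment at which its call begins. There is no depth.
- close_job(): hands the job in; it is judged then, once.
Trained networks look in the newest picture that a camera, given by its name, has taken for a name from the list of things; names that differ only in an ending like _2 or _b are one class to them, and where a whole thing is asked for, a point or a joint stands for the part that bears it (a point fixed in the world has none). Each returns a list of dicts, best first, with "score" (0 to 1); they miss things now and then, are a little off and sometimes report something else, mostly with a low value. They report only what shows in the picture. A call takes as long as a camera call. They do not tell look-alikes from the thing itself.
- eyes.spot_in(target, camera): "xyz" ([x, y, z] in m, in the coordinates of the camera as it stood for that picture, good to about 4 mm: the middle of the surface that is visible of it).
The state is a dict: "time_s": time; "joints": joint angles; "qd": joint speeds; "joint_torque": joint torques, N m; "tcp_pos": TCP position; "tcp_rot": TCP orientation; "force": force on the tool from outside, world axes, zero at the start; "ft_torque": the same for the moment, N m; "finger_gap": opening from 0.0 (shut) to 1.0 (fully open); "grip_force": force on a finger pad.
Only numpy, scipy, OpenCV 4.12 (cv2) and the standard library are available. Lean on these libraries where they do the work, as an engineer would, in place of code of your own. Each camera call takes 0.05 s, during which the arm holds its last target. There are 200 camera calls.

### The job

Pack the green tube rack that stands on the clear bench beside the grey box (not the like one far off in the clutter on the left): set it upright on the floor of the open box and let go, then slide the flat metal cover level over the box, under the lip at the far wall, until it meets the stop behind. With the cover home, turn both turnbuttons fully inwards across the cover to secure it, and leave the bottle, timer and tape roll where they stand.

Things in the scene. Friction and masses are not known exactly. Their poses are not given: they have to be found in the camera images.
- case: Grey open box fixed to the bench. Origin: centre of the underside; x points to its far wall (with the lip), y to its left, z up. Well: x and y -62 to 62 mm, floor at z 6, walls 8 thick, rim at z 66. Brackets for the turnbuttons at x -65 to -15, y +-69 to +-103, top at z 66.
- case_home (a point): Where the cover's origin lies when it is home: on the rim, case frame x -2, y 0, z 66 mm. The cover slides there on the rim from the front (case -x) towards +x, between guide strips (inner faces at y +-70, x -18 to 64, tops at z 73) and under the aluminium lip (x 52 to 74, underside z 80, top z 86), up to a stop face at x 67 beneath the lip.
- cover: Loose flat grey metal cover plate, 138 (x) by 132 (y) by 8 thick, with a dark upright rib handle in the middle: 14 thick (x), 80 long (y), its top 40 above the underside, graspable from z 16 to 40 (a 24 x 90 foot below). Origin: centre of the underside; z up. Either way round is the same. 0.18 kg.
- cover_handle (a point): Middle of the top of the cover's rib handle, 40 mm above the cover's underside.
- tube_rack: Green rack (the one next to the box, not the fixed one far left) full of small tubes, 58 (x) by 85 (y) by 53 high: top plate at z 47 to 50 on two end legs, tube caps up to z 53. Origin: centre of the underside; z up. Grasp across its 58 mm at the top plate. 0.07 kg. Either way round will do.
- latch_left (a joint): Left aluminium turnbutton (case +y side), turning about a vertical pivot. 0: its arm points to the front of the box (case -x), clear of the cover; 1.57: its arm points inwards (case -y) across the cover's edge; stop at 1.62. Growing values turn counter-clockwise from above. Stiff: stays where it is left.
- latch_right (a joint): Right aluminium turnbutton (case -y side). 0: arm to the front (case -x); 1.57: arm inwards (case +y) across the cover; stop at 1.62. Growing values turn clockwise from above.
- latch_left_pivot (a point): Pivot axis of the left turnbutton, at the top of its arm; in the case frame x -40, y 86, z 91. The arm is a bar 16 wide, 14 high (z 77 to 91 in the case frame), round-ended, reaching 50 from the pivot on one side and 8 on the other; below it a 20 mm round boss (z 66 to 76). The arm clears the cover's top (z 74) by 3.
- latch_right_pivot (a point): The same point of the right turnbutton; in the case frame x -40, y -86, z 91.
- vial_bottle: Bystander: small white squeeze bottle, 42 x 42 x 127; origin at its underside.
- timer: Bystander: white bench timer, 34 x 68 x 55; origin at its underside.
- tape_roll: Bystander: tan tape roll lying flat, 104 x 102 x 25; origin at its underside.
Mind the look-alikes: they are no part of the job. Leave any purple look-alike of the cover alone.

How it is judged:
By the outcome, as a careful person would: the job done as asked, in the order asked, and still so for the second after the job is handed in, with the robot touching nothing.
It also fails if it takes over 72 s, if anything falls off the work surface, if the arm or the gripper's body presses on something with over 40 N, if the wrist force passes 120 N, or if a joint passes its speed limit or range.

## Working session

There is one attempt and no reset: what is moved stays moved. The work goes in short steps, Python scripts to look and compute and a tool call to move; the robot and the scene stay as the last step left them, time stands still between calls to the robot, and variables do not carry over. Pictures are saved under pics/ and viewed, at most 10 in all, crops included, and the job is handed in when it is done.

Besides the shell and the picture viewer there is one more tool, called after "Emit:" as name([rows], argument=value, ...), one row to a line, values as JSON. jog_arm: Moves the arm, as the interface text tells. Its arguments: {"type":"object","properties":{"deltas":{"type":"array"},"newtons":{"type":"number"}},"required":["deltas"]}

```bash
mkdir -p pics; cat > h.py <<'E'
import numpy as np, cv2
from plant import sense, eyes, close_job, ctrl
def grab(c,fn=None):
    f=eyes.grab_frame(c)
    if fn: cv2.imwrite('pics/'+fn,f['frame'][:,:,::-1])
    return f
def proj(f,X):
    p=np.array(f['R'])@np.array(X)+np.array(f['t']); s=p[:2]/p[2]; s=s*(1+f['k1']*(s@s))
    return np.array([f['fx']*s[0]+f['cx'],f['fy']*s[1]+f['cy']])
def pix2plane(f,uv,z):
    K=np.array([[f['fx'],0,f['cx']],[0,f['fy'],f['cy']],[0,0,1.]])
    q=np.array([(uv[0]-f['cx'])/f['fx'],(uv[1]-f['cy'])/f['fy']]);s=q.copy()
    for _ in range(20): s=q/(1+f['k1']*(s@s))
    R=np.array(f['R']);d=R.T@np.array([s[0],s[1],1]);c=-R.T@np.array(f['t'])
    return c+d*(z-c[2])/d[2]
def spot(f,t,c):
    R=np.array(f['R'])
    return [(round(r['score'],2),(R.T@(np.array(r['xyz'])-np.array(f['t']))).round(4).tolist(),proj(f,R.T@(np.array(r['xyz'])-np.array(f['t']))).round().tolist()) for r in eyes.spot_in(t,c)]
E
python3 - <<'E'
from h import *
print(ctrl.nose_length); s=sense(); print(s['time_s'],s['tcp_pos'],np.round(s['tcp_rot'],3).tolist(),s['finger_gap'])
for c in('top','scene'):
    f=grab(c,c+'0.png')
    for t in('case','cover','cover_handle','tube_rack','latch_left','latch_right','vial_bottle','timer','tape_roll'): print(c,t,spot(f,t,c))
E
```

```text
0.019
0.0 [0.18810033 0.54281242 0.23523283] [[-0.945, 0.328, -0.001], [0.328, 0.945, -0.001], [0.0, -0.002, -1.0]] 1.0000740337241447
top case [(0.59, [0.5009, -0.127, 0.005], [377.0, 306.0])]
top cover [(0.94, [0.4545, -0.3936, 0.0079], [484.0, 339.0]), (0.92, [0.7948, -0.3286, 0.0095], [466.0, 202.0])]
top cover_handle [(0.94, [0.4554, -0.3926, 0.0098], [484.0, 338.0]), (0.9, [0.7862, -0.326, 0.0088], [465.0, 205.0]), (0.26, [0.4616, 0.4214, 0.0233], [154.0, 295.0])]
top tube_rack [(0.79, [0.4911, 0.1951, 0.0529], [245.0, 293.0]), (0.72, [0.4405, -0.0306, 0.0935], [337.0, 325.0])]
top latch_left [(0.55, [0.4414, -0.0332, 0.0863], [338.0, 325.0])]
top latch_right [(0.67, [0.4506, -0.2097, 0.0909], [415.0, 330.0])]
top vial_bottle [(0.59, [0.4491, -0.2089, 0.0906], [415.0, 331.0])]
top timer [(0.71, [0.6355, -0.3752, 0.048], [486.0, 262.0])]
top tape_roll [(0.8, [0.4639, 0.4241, 0.0248], [153.0, 294.0])]
scene case [(0.58, [0.5081, -0.1127, 0.044], [325.0, 290.0]), (0.39, [0.4374, -0.0372, 0.0899], [282.0, 281.0])]
scene cover [(0.91, [0.7776, -0.3335, 0.006], [457.0, 277.0]), (0.59, [0.444, -0.3941, 0.007], [406.0, 380.0])]
scene cover_handle [(0.83, [0.445, -0.3973, 0.0067], [407.0, 380.0]), (0.83, [0.7782, -0.3339, 0.0092], [458.0, 276.0])]
scene tube_rack [(0.67, [0.4913, 0.183, 0.0467], [233.0, 238.0]), (0.51, [0.5036, -0.1118, 0.0475], [324.0, 290.0])]
scene latch_left [(0.69, [0.4426, -0.0395, 0.0906], [284.0, 280.0])]
scene latch_right [(0.59, [0.4458, -0.2123, 0.0923], [343.0, 316.0])]
scene vial_bottle [(0.95, [0.6709, -0.21, 0.068], [397.0, 263.0])]
scene timer [(0.69, [0.6282, -0.3802, 0.0385], [445.0, 316.0])]
scene tape_roll [(0.6, [0.469, 0.4107, 0.0267], [171.0, 210.0])]
```

View pics/top0.png

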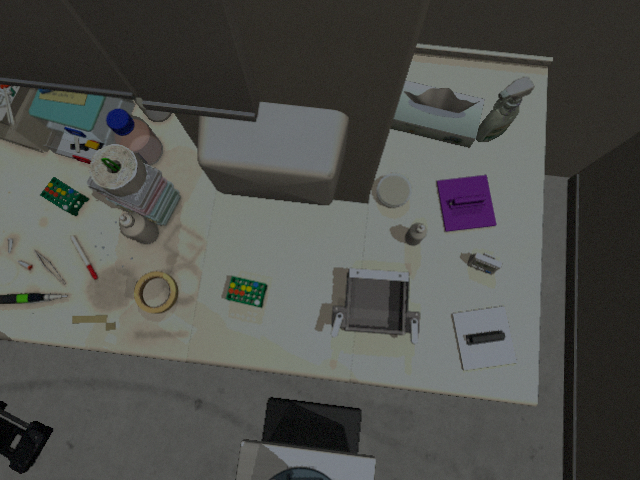

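View pics/scene0.png

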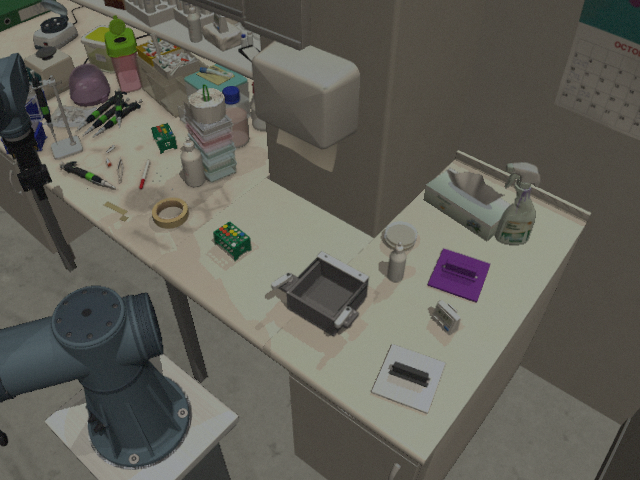

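Green racks: (245,291) on the clear bench beside the box and (65,196) in the left clutter in the top view. The first fits the description. Flat covers: light metal at (484,338) and purple at (466,203). The purple one is the look-alike. I'll confirm both in one enlarged crop.

```bash
python3 - <<'E'
from h import *
im=cv2.imread('pics/top0.png'); im=cv2.convertScaleAbs(im,alpha=1.3)
M=np.zeros((600,800,3),np.uint8)
def put(x0,y0,x1,y1,X,Y,k=4):
    c=cv2.resize(im[y0:y1,x0:x1],None,fx=k,fy=k,interpolation=cv2.INTER_CUBIC)
    for i in range(0,x1-x0,10): cv2.putText(c,str(x0+i),(i*k,8),0,.3,(0,0,255)); cv2.line(c,(i*k,10),(i*k,14),(0,0,255))
    for i in range(0,y1-y0,10): cv2.putText(c,str(y0+i),(0,i*k+3),0,.3,(0,0,255))
    M[Y:Y+c.shape[0],X:X+c.shape[1]]=c
put(322,260,432,350,0,0); put(445,300,525,375,460,0); put(215,265,280,315,0,370)
cv2.imwrite('pics/crop1.png',M)
E
```

```text
(no output)
```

View pics/crop1.png

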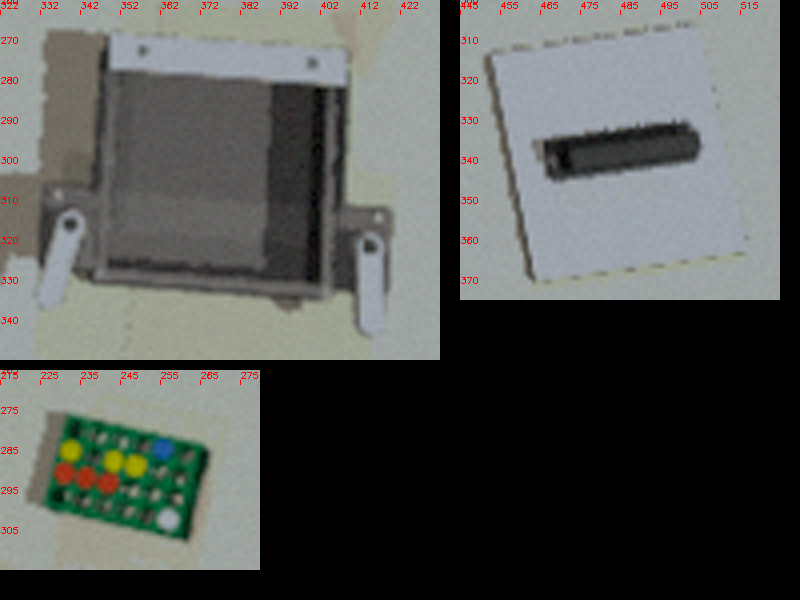

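Crop 1 confirms the green rack (246,291) with coloured caps and the light metal cover (484,338). The open box is at (376,305), with the latch pivots at about (339,316) and (414,321). Next I'll fit the poses.

```bash
cat > fit.py <<'E'
from h import *
from scipy.optimize import least_squares
def pose(p,P):
    c,s=np.cos(p[2]),np.sin(p[2]); P=np.array(P,float)
    return np.c_[p[0]+c*P[:,0]-s*P[:,1],p[1]+s*P[:,0]+c*P[:,1],P[:,2]]
def fit(obs,p0):
    # obs: list of (frame,P,uv)
    g=lambda p:np.concatenate([(np.array([proj(f,x) for x in pose(p,P)])-uv).ravel() for f,P,uv in obs])
    r=least_squares(g,p0,loss='soft_l1'); return r.x,g(r.x).reshape(-1,2)
def cp(L,x0,y0,k=4): return np.array([[x0+(a+.5)/k-.5,y0+(b+.5)/k-.5] for a,b in L])
def rect(hx,hy,z): return [[hx,hy,z],[hx,-hy,z],[-hx,-hy,z],[-hx,hy,z]]
E
python3 - <<'E'
from fit import *
f=grab('top'); g=grab('scene')
def show(n,r): print(n,(r[0][:2]*1e3).round(1),np.degrees(r[0][2]).round(2),'res',r[1].round(1).tolist())
rk=fit([(f,rect(.029,.0425,.05),cp([(67,45),(207,78),(187,170),(47,138)],215,265))],[.49,.19,0]);show('rack',rk)
cv=fit([(f,rect(.069,.066,.008),cp([(28,55),(240,25),(287,252),(73,280)],445,300))],[.45,-.39,0]);show('cover',cv)
P=[[-.04,.086,.091],[-.04,-.086,.091],[-.07,.07,.066],[-.07,-.07,.066],[.074,.07,.086],[.074,-.07,.086],[.052,-.07,.086],[.052,.07,.086]]
cs=fit([(f,P,cp([(70,224),(370,246),(95,280),(330,298),(109,32),(348,50),(346,87),(108,70)],322,260))],[.5,-.12,0]);show('case',cs)
im=cv2.convertScaleAbs(g['frame'][:,:,::-1],alpha=1.3); k=4; 
def draw(r,PP,col):
    for x in pose(r[0],PP):
        u=proj(g,x); cv2.circle(big,tuple(int(v) for v in ((u-[x0,y0]+.5)*k-.5)),2,col,-1)
M=np.zeros((600,800,3),np.uint8)
for (x0,y0,x1,y1,X,Y) in [(265,240,385,340,0,0),(365,335,450,415,460,0)]:
    big=cv2.resize(im[y0:y1,x0:x1],None,fx=k,fy=k,interpolation=cv2.INTER_CUBIC)
    draw(cs,P,(0,0,255)); draw(cv,rect(.069,.066,.008)+[[0,.04,.04],[0,-.04,.04]],(0,0,255))
    M[Y:Y+big.shape[0],X:X+big.shape[1]]=big[:, :800-X]
k=4;x0,y0,x1,y1=205,210,265,265
big=cv2.resize(im[y0:y1,x0:x1],None,fx=k,fy=k,interpolation=cv2.INTER_CUBIC);draw(rk,rect(.029,.0425,.05),(0,0,255)); M[370:590,500:740]=big
cv2.imwrite('pics/crop2.png',M)
print('top cam',(-f['R'].T@f['t']).round(3),'scene',(-g['R'].T@g['t']).round(3))
# dispenser lower edge etc. via top at z guess
E
```

```text
rack [494.6 193.2] -5.36 res [[0.9, 0.2], [0.0, -0.7], [-0.7, -0.0], [-0.1, 0.4]]
cover [ 457.2 -391.8] 14.64 res [[0.0, -0.6], [-0.2, -0.3], [0.4, 0.2], [-0.2, 0.6]]
case [ 505.8 -118.1] 2.71 res [[0.0, 0.1], [-0.1, 0.2], [-0.6, 0.1], [0.7, 0.2], [0.2, -0.0], [-0.1, -0.2], [0.0, -0.2], [-0.1, -0.3]]
top cam [ 0.398 -0.006  1.23 ] scene [-0.203 -0.66   1.179]
```

View pics/crop2.png

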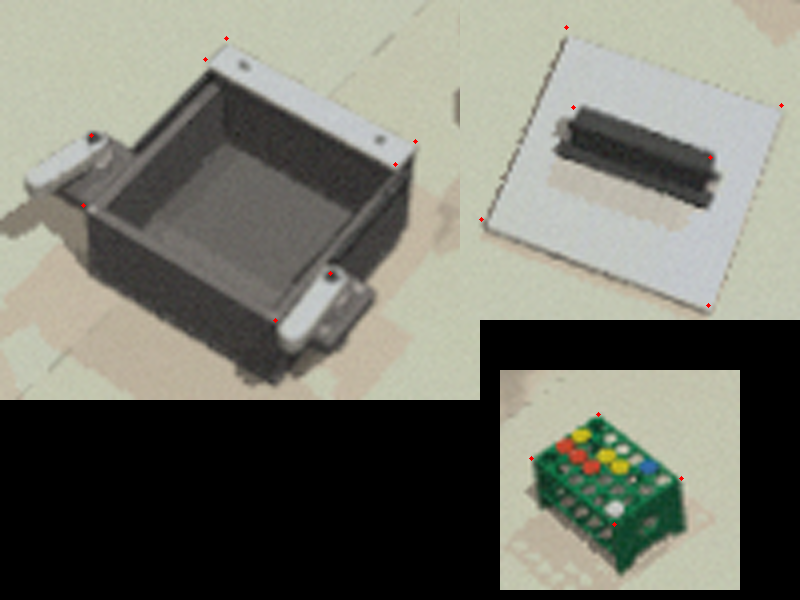

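```bash
cat >> h.py <<'E'
def rows(wps):
    """wps: (x,y,z,yaw of tool y in deg, claw) -> rows from the present pose, tool straight down"""
    from scipy.spatial.transform import Rotation as Ro
    s=sense(); p0=np.array(s['tcp_pos']); R0=np.array(s['tcp_rot'])
    print('t',s['time_s'],'tcp',p0.round(4),'yaw',np.degrees(np.arctan2(R0[1,1],R0[0,1])).round(1),'F',np.round(s['force'],1),'gap',round(s['finger_gap'],3),'grip',round(s['grip_force'],1))
    for x,y,z,a,c in wps:
        yv=np.array([np.cos(np.radians(a)),np.sin(np.radians(a)),0]); zv=np.array([0,0,-1.]); R=np.c_[np.cross(yv,zv),yv,zv]
        v=Ro.from_matrix(R0.T@R).as_rotvec(); d=R0.T@(np.array([x,y,z])-p0)
        print([ (d/.75).round(4).tolist(), (v/.5).round(3).tolist(), c])
E
python3 - <<'E'
from fit import *
f=grab('top'); g=grab('scene')
def show(n,r): print(n,r[0].round(4).tolist(),np.degrees(r[0][2]).round(2),'res',r[1].round(1).tolist())
rt=rect(.029,.0425,.05); ct=rect(.069,.066,.008)
rk=fit([(f,rt,cp([(67,45),(207,78),(187,170),(47,138)],215,265)),(g,rt,cp([(98,48),(184,110),(122,158),(34,90)],205,210))],[.49,.19,0]);show('rack',rk)
cv=fit([(f,ct,cp([(28,55),(240,25),(287,252),(73,280)],445,300)),(g,ct,cp([(107,37),(323,107),(250,312),(25,227)],365,335))],[.45,-.39,0]);show('cover',cv)
P=[[-.04,.086,.091],[-.04,-.086,.091],[-.07,.07,.066],[-.07,-.07,.066],[.074,.07,.086],[.074,-.07,.086],[.052,-.07,.086],[.052,.07,.086]]
cs=fit([(f,P,cp([(70,224),(370,246),(95,280),(330,298),(109,32),(348,50),(346,87),(108,70)],322,260)),(g,P,cp([(92,137),(331,276),(86,207),(276,322),(226,43),(415,145),(394,168),(208,67)],265,240))],[.5,-.12,0]);show('case',cs)
# dispenser bottom right front corner
r=least_squares(lambda X:np.r_[proj(f,X)-[333,203],proj(g,X)-[335,147]],[.7,0,.2]); print('disp',r.x.round(3),r.cost)
import json; json.dump({'rack':rk[0].tolist(),'cover':cv[0].tolist(),'case':cs[0].tolist()},open('poses.json','w'))
x,y,a=rk[0]
rows([(x,y,.20,45,1)])
E
```

```text
rack [0.4946, 0.1921, -0.0833] -4.77 res [[1.2, 0.4], [0.4, -0.8], [-0.1, -0.1], [0.4, 0.7], [0.3, -0.7], [-0.2, -0.4], [-1.5, -0.6], [-0.4, -0.0]]
cover [0.4562, -0.3932, 0.2608] 14.94 res [[0.4, 0.0], [0.2, 0.1], [1.0, 0.5], [0.5, 1.3], [-0.2, -1.6], [-0.1, -0.0], [0.2, -1.0], [-0.6, -1.0]]
case [0.5053, -0.1187, 0.0457] 2.62 res [[0.2, 0.3], [0.1, 0.6], [-0.4, 0.4], [0.9, 0.5], [0.5, 0.2], [0.2, 0.1], [0.3, 0.1], [0.1, -0.1], [0.0, -0.2], [-0.1, -0.4], [-0.6, -0.1], [-0.0, -0.2], [0.1, -0.9], [0.2, -0.6], [0.4, -0.6], [-0.6, -1.5]]
disp [0.666 0.002 0.325] 21.446877490824576
t 1.2 tcp [0.1884 0.5433 0.2362] yaw 70.9 F [ 0.7  0.  -0.6] gap 0.999 grip 0.0
[[-0.5391, -0.3086, 0.0482], [0.0, -0.0, 0.903], 1]
```

Emit:
jog_arm([
  [[-0.539,-0.309,0.04],[0,0,0.9],1],
  [[-0.539,-0.309,0.04],[0,0,0.9],1],
  [[-0.539,-0.309,0.04],[0,0,0.9],1],
  [[-0.539,-0.309,0.04],[0,0,0.9],1],
  [[-0.539,-0.309,0.04],[0,0,0.9],1],
  [[-0.539,-0.309,0.04],[0,0,0.9],1],
  [[-0.539,-0.309,0.04],[0,0,0.9],1],
  [[-0.539,-0.309,0.04],[0,0,0.9],1],
  [[-0.539,-0.309,0.04],[0,0,0.9],1],
  [[-0.539,-0.309,0.04],[0,0,0.9],1],
  [[-0.539,-0.309,0.04],[0,0,0.9],1],
  [[-0.539,-0.309,0.04],[0,0,0.9],1],
])

```text
time_s: 2.4
tcp_pos: [0.4938, 0.1923, 0.206]
tcp_rot: [[-0.708, 0.706, -0.001], [0.706, 0.708, 0.0], [0.001, -0.0, -1.0]]
force: [-0.4, -0.4, -0.8]
finger_gap: 0.999
grip_force: 0.0
```

Emit:
jog_arm([
  [[0,0,0],[0,0,0.9],1],
  [[0,0,0],[0,0,0.9],1],
  [[0,0,0],[0,0,0.9],1],
  [[0,0,0],[0,0,0.9],1],
  [[0,0,0],[0,0,0.9],1],
])

```text
time_s: 2.9
tcp_pos: [0.4935, 0.1932, 0.2063]
tcp_rot: [[-0.337, 0.942, -0.0], [0.942, 0.337, 0.0], [0.0, 0.0, -1.0]]
force: [0.2, -0.9, 0.0]
finger_gap: 1.0
grip_force: 0.0
```

```bash
python3 - <<'E'
from h import *
x,y,a=.4946,.1921,-4.8
rows([(x,y,.20,a,1),(x,y,.07,a,1),(x,y,.049,a,1)])
E
```

```text
t 2.9 tcp [0.4935 0.1932 0.2063] yaw 19.7 F [ 0.2 -0.9  0. ] gap 1.0 grip 0.0
[[-0.0018, 0.0008, 0.0084], [0.0, -0.0, 0.854], 1]
[[-0.0019, 0.0008, 0.1817], [0.0, -0.0, 0.854], 1]
[[-0.0019, 0.0008, 0.2097], [0.0, -0.0, 0.854], 1]
```

Emit:
jog_arm([
  [[-0.002,0.001,0.01],[0,0,0.854],1],
  [[-0.002,0.001,0.01],[0,0,0.854],1],
  [[-0.002,0.001,0.06],[0,0,0.854],1],
  [[-0.002,0.001,0.12],[0,0,0.854],1],
  [[-0.002,0.001,0.16],[0,0,0.854],1],
  [[-0.002,0.001,0.19],[0,0,0.854],1],
  [[-0.002,0.001,0.2097],[0,0,0.854],1],
  [[-0.002,0.001,0.2097],[0,0,0.854],1],
], newtons=15)

```text
time_s: 3.7
tcp_pos: [0.4939, 0.1909, 0.047]
tcp_rot: [[0.087, 0.996, -0.004], [0.996, -0.087, -0.0], [-0.001, -0.004, -1.0]]
force: [-1.2, -0.0, -0.1]
finger_gap: 1.001
grip_force: 0.0
```

Emit:
jog_arm([
  [[0,0,0],[0,0,0],-1],
  [[0,0,0],[0,0,0],-1],
  [[0,0,0],[0,0,0],-1],
  [[0,0,0],[0,0,0],-1],
  [[0,0,0],[0,0,0],-1],
  [[0,0,0],[0,0,0],-1],
  [[0,0,0],[0,0,0],-1],
  [[0,0,0],[0,0,0],-1],
])

```text
time_s: 4.5
tcp_pos: [0.4955, 0.1907, 0.0488]
tcp_rot: [[0.09, 0.996, -0.0], [0.996, -0.09, -0.0], [-0.0, -0.0, -1.0]]
force: [0.1, 0.1, -0.4]
finger_gap: 0.296
grip_force: 0.0
```

```bash
python3 - <<'E'
from h import *
x,y,a=.4946,.1921,-4.8
rows([(x,y,.17,a,-1),(.5053,-.1187,.17,2.6,-1),(.5053,-.1187,.075,2.6,-1),(.5053,-.1187,.056,2.6,-1)])
E
```

```text
t 4.5 tcp [0.4955 0.1907 0.0488] yaw -5.2 F [ 0.1  0.1 -0.4] gap 0.296 grip 0.0
[[0.0018, -0.0014, -0.1616], [-0.0, 0.0, -0.012], -1]
[[-0.4097, 0.05, -0.1616], [-0.0, 0.0, -0.271], -1]
[[-0.4097, 0.05, -0.0349], [-0.0, 0.0, -0.271], -1]
[[-0.4097, 0.05, -0.0096], [-0.0, 0.0, -0.271], -1]
```

```bash
python3 - <<'E'
from h import *
a=grab('top'); b=grab('scene'); print(spot(a,'tube_rack','top'),spot(b,'tube_rack','scene'))
def c(f,x0,y0,w,h,k): return cv2.resize(cv2.convertScaleAbs(f['frame'][y0:y0+h,x0:x0+w,::-1],alpha=1.4),None,fx=k,fy=k,interpolation=cv2.INTER_CUBIC)
cv2.imwrite('pics/g1.png',np.hstack([c(a,195,250,100,100,4),c(b,185,180,100,100,4)]))
s=sense(); print(s['finger_gap'],s['grip_force'],s['time_s'])
E
```

```text
[(0.53, [0.4904, 0.1584, 0.0542], [260.0, 295.0])] [(0.6, [0.4883, 0.1651, 0.0367], [238.0, 244.0]), (0.48, [0.4454, -0.3993, 0.0061], [408.0, 381.0])]
0.11898117119276785 0.0 4.7
```

View pics/g1.png

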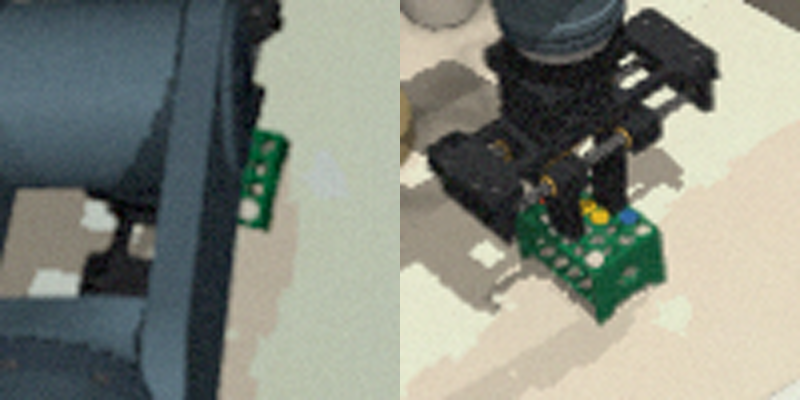

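```bash
python3 - <<'E'
from h import *
f=grab('scene'); s=sense(); print(s['tcp_pos'],s['finger_gap'],s['grip_force'],s['force'],ctrl.nose_length, [a for a in dir(ctrl) if a[0]!='_'])
for z in(.03,.0488,.068,.094):
  for d in (-.044,-.022,-.005,.005,.022,.044):
    u=proj(f,[.4955+d,.1907-.09*d,z]); print(z,d,((u-[185,180]+.5)*4-.5).round().tolist())
E
```

```text
[0.49557753 0.19073032 0.0488202 ] 0.07366930050378209 0.0 [ 0.38457296 -0.40344856  0.64081128] 0.019 ['IKError', 'nose_length']
0.03 -0.044 [142.0, 275.0]
0.03 -0.022 [167.0, 258.0]
0.03 -0.005 [187.0, 244.0]
0.03 0.005 [199.0, 236.0]
0.03 0.022 [218.0, 223.0]
0.03 0.044 [243.0, 206.0]
0.0488 -0.044 [138.0, 256.0]
0.0488 -0.022 [164.0, 238.0]
0.0488 -0.005 [184.0, 225.0]
0.0488 0.005 [196.0, 217.0]
0.0488 0.022 [215.0, 203.0]
0.0488 0.044 [240.0, 186.0]
0.068 -0.044 [135.0, 236.0]
0.068 -0.022 [161.0, 218.0]
0.068 -0.005 [181.0, 204.0]
0.068 0.005 [193.0, 196.0]
0.068 0.022 [213.0, 183.0]
0.068 0.044 [238.0, 166.0]
0.094 -0.044 [130.0, 208.0]
0.094 -0.022 [157.0, 190.0]
0.094 -0.005 [177.0, 176.0]
0.094 0.005 [189.0, 168.0]
0.094 0.022 [209.0, 155.0]
0.094 0.044 [235.0, 138.0]
```

```bash
python3 - <<'E'
from h import *
f=grab('scene'); s=sense(); print(s['finger_gap'],s['grip_force'])
cv2.imwrite('pics/g2.png',cv2.resize(cv2.convertScaleAbs(f['frame'][205:270,205:270,::-1],alpha=1.8),None,fx=9,fy=9,interpolation=cv2.INTER_CUBIC))
E
```

```text
0.02612378079218632 0.0
```

View pics/g2.png

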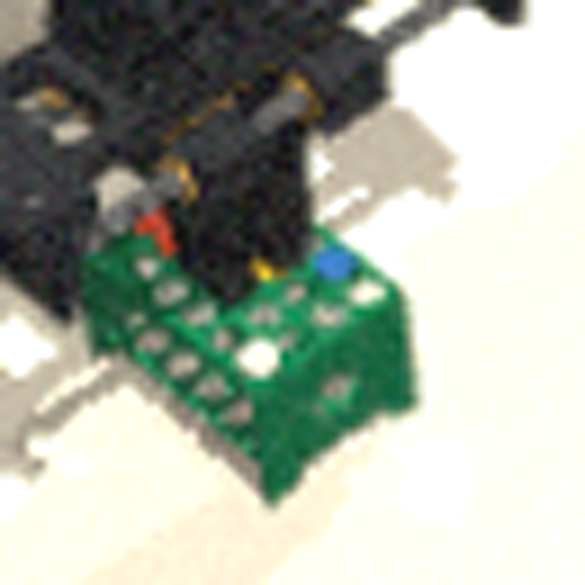

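The fingers shut to almost nothing with no grip force. The rack hasn't moved, and the fingertips seem to end at its top plate (235,300). I'll open, lift and compare.

Emit:
jog_arm([
  [[0,0,0],[0,0,0],1],
  [[0,0,0],[0,0,0],1],
  [[0,0,0],[0,0,0],1],
  [[0,0,0],[0,0,0],1],
  [[0,0,0],[0,0,0],1],
  [[0,0,0],[0,0,0],1],
  [[0,0,0],[0,0,0],1],
  [[0,0,0],[0,0,0],1],
  [[0,0,0],[0,0,0],1],
  [[0,0,0],[0,0,0],1],
  [[0,0,0],[0,0,0],1],
  [[0,0,0],[0,0,0],1],
])

```text
time_s: 6.0
tcp_pos: [0.4956, 0.1907, 0.0488]
tcp_rot: [[0.09, 0.996, 0.0], [0.996, -0.09, 0.0], [0.0, -0.0, -1.0]]
force: [0.5, -0.4, 0.7]
finger_gap: 1.003
grip_force: 0.0
```

```bash
python3 - <<'E'
from h import *
f=grab('scene'); s=sense(); print(s['finger_gap'],s['grip_force'],s['force'],s['tcp_pos'])
cv2.imwrite('pics/g3.png',cv2.resize(cv2.convertScaleAbs(f['frame'][195:270,195:270,::-1],alpha=1.8),None,fx=7,fy=7,interpolation=cv2.INTER_CUBIC))
E
```

```text
1.0019650566303964 0.0 [-0.0279989  -1.06379097  0.53136323] [0.49558353 0.19073532 0.04885138]
```

View pics/g3.png

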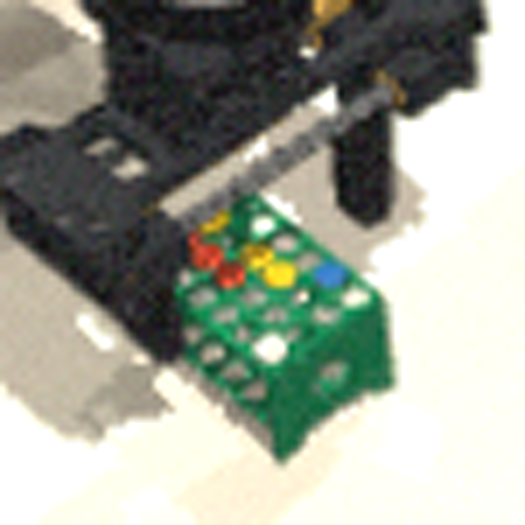

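With the gripper open, the fingertips (370,222) project to about the reported TCP height of 0.049. So the tips really stand about 19 mm higher than the stated nose length implies, and they closed just above the rack. I'll go about 20 mm lower and judge heights from relative moves after that.

Emit:
jog_arm([
  [[0,0,0.013],[0,0,0],1],
  [[0,0,0.026],[0,0,0],1],
  [[0,0,0.026],[0,0,0],1],
  [[0,0,0.026],[0,0,0],-1],
  [[0,0,0.026],[0,0,0],-1],
  [[0,0,0.026],[0,0,0],-1],
  [[0,0,0.026],[0,0,0],-1],
  [[0,0,0.026],[0,0,0],-1],
  [[0,0,0.026],[0,0,0],-1],
], newtons=15)

```text
time_s: 6.95
tcp_pos: [0.4958, 0.1907, 0.0296]
tcp_rot: [[0.09, 0.996, 0.001], [0.996, -0.09, 0.0], [0.0, 0.001, -1.0]]
force: [-0.6, -0.0, 1.8]
finger_gap: 0.651
grip_force: 15.0
```

```bash
python3 - <<'E'
from h import *
a=-5.2
rows([(.4956,.1907,.16,a,-1),(.5053,-.1187,.16,2.6,-1),(.5053,-.1187,.06,2.6,-1),(.5053,-.1187,.037,2.6,-1)])
E
```

```text
t 6.95 tcp [0.4958 0.1907 0.0296] yaw -5.2 F [-0.6 -0.   1.8] gap 0.651 grip 15.0
[[-0.0001, -0.0002, -0.1738], [0.001, -0.0, 0.002], -1]
[[-0.4098, 0.0498, -0.1739], [0.001, -0.0, -0.271], -1]
[[-0.4098, 0.0497, -0.0405], [0.001, -0.0, -0.271], -1]
[[-0.4098, 0.0497, -0.0099], [0.001, -0.0, -0.271], -1]
```

Emit:
jog_arm([
  [[0,0,-0.06],[0,0,0],-1],
  [[0,0,-0.12],[0,0,0],-1],
  [[0,0,-0.174],[0,0,0],-1],
  [[0,0,-0.174],[0,0,0],-1],
  [[-0.06,0.01,-0.174],[0,0,-0.1],-1],
  [[-0.12,0.02,-0.174],[0,0,-0.2],-1],
  [[-0.18,0.03,-0.174],[0,0,-0.27],-1],
  [[-0.24,0.04,-0.174],[0,0,-0.27],-1],
  [[-0.3,0.045,-0.174],[0,0,-0.27],-1],
  [[-0.36,0.05,-0.174],[0,0,-0.27],-1],
  [[-0.41,0.05,-0.174],[0,0,-0.27],-1],
  [[-0.41,0.05,-0.174],[0,0,-0.27],-1],
])

```text
time_s: 8.15
tcp_pos: [0.5047, -0.123, 0.1591]
tcp_rot: [[-0.04, 0.999, -0.001], [0.999, 0.04, -0.001], [-0.001, -0.001, -1.0]]
force: [-0.3, 0.7, -1.3]
finger_gap: 0.652
grip_force: 15.0
```

```bash
python3 - <<'E'
from h import *
f=grab('scene','c1.png'); 
rows([(.5053,-.1187,.06,2.6,-1),(.5053,-.1187,.036,2.6,-1)])
cv2.imwrite('pics/c1c.png',cv2.resize(cv2.convertScaleAbs(f['frame'][190:345,225:395,::-1],alpha=1.6),None,fx=3.5,fy=3.5,interpolation=cv2.INTER_CUBIC))
E
```

```text
t 8.2 tcp [ 0.5046 -0.1208  0.1589] yaw 2.3 F [-0.   1.  -0.2] gap 0.654 grip 15.0
[[0.0026, 0.0012, 0.1319], [-0.002, -0.001, -0.009], -1]
[[0.0026, 0.0012, 0.1639], [-0.002, -0.001, -0.009], -1]
```

View pics/c1c.png

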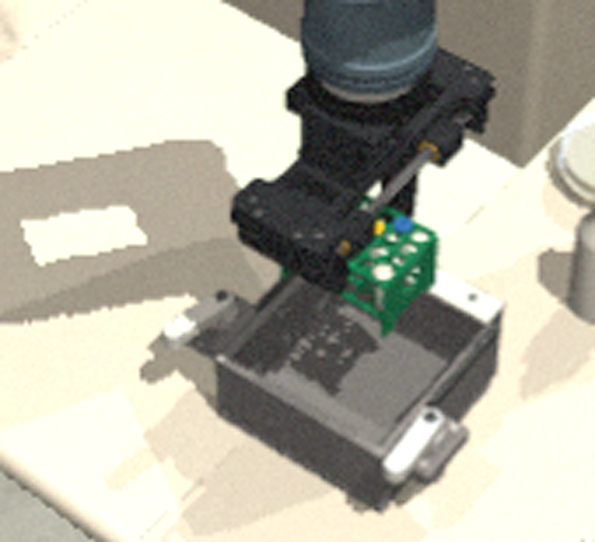

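```bash
python3 - <<'E'
from h import *
f=grab('scene')
for z in(.20,.21,.22,.23,.24): print(z,[((proj(f,[.505+d,-.12+e,z])-[225,190])*3.5).round().tolist() for d,e in((-.0935,-.0375),(-.0935,.0375),(.0935,-.0375))])
print(sense()['tcp_pos'])
E
```

```text
0.2 [[313.0, 325.0], [219.0, 265.0], [494.0, 151.0]]
0.21 [[313.0, 314.0], [218.0, 255.0], [495.0, 140.0]]
0.22 [[313.0, 303.0], [218.0, 244.0], [495.0, 130.0]]
0.23 [[313.0, 293.0], [217.0, 233.0], [496.0, 119.0]]
0.24 [[313.0, 282.0], [217.0, 222.0], [497.0, 108.0]]
[ 0.50461477 -0.1192791   0.15887597]
```

Emit:
jog_arm([
  [[0.001,0.001,0.05],[0,0,0],-1],
  [[0.001,0.001,0.1],[0,0,0],-1],
  [[0.001,0.001,0.132],[0,0,0],-1],
  [[0.001,0.001,0.15],[0,0,0],-1],
  [[0.001,0.001,0.16],[0,0,0],-1],
  [[0.001,0.001,0.1635],[0,0,0],-1],
  [[0.001,0.001,0.1635],[0,0,0],-1],
  [[0.001,0.001,0.1635],[0,0,0],-1],
])

```text
time_s: 9.05
tcp_pos: [0.507, -0.1184, 0.0384]
tcp_rot: [[-0.045, 0.999, 0.002], [0.999, 0.045, -0.001], [-0.001, 0.002, -1.0]]
force: [-0.5, 0.2, 0.1]
finger_gap: 0.649
grip_force: 15.0
```

Emit:
jog_arm([
  [[0,0,0],[0,0,0],0.5],
  [[0,0,0],[0,0,0],0.5],
  [[0,0,0],[0,0,0],0.5],
  [[0,0,0],[0,0,0],0.5],
  [[0,0,-0.03],[0,0,0],0.5],
  [[0,0,-0.08],[0,0,0],0.5],
  [[0,0,-0.14],[0,0,0],0.5],
  [[0,0,-0.18],[0,0,0],0.5],
  [[0,0,-0.18],[0,0,0],0.5],
])

```text
time_s: 9.95
tcp_pos: [0.509, -0.1195, 0.1774]
tcp_rot: [[-0.045, 0.999, 0.009], [0.999, 0.045, -0.004], [-0.005, 0.008, -1.0]]
force: [-0.0, -0.7, 0.1]
finger_gap: 0.748
grip_force: 0.0
```

```bash
python3 - <<'E'
from h import *
x,y,a=.4562,-.3932,14.9
rows([(.4562,-.3932,.17,a,.0)])
E
```

```text
t 9.95 tcp [ 0.509  -0.1195  0.1774] yaw 2.6 F [-0.  -0.7  0.1] gap 0.748 grip 0.0
[[-0.3613, -0.0869, 0.0108], [0.016, 0.011, -0.43], 0.0]
```

Emit:
jog_arm([
  [[-0.06,-0.015,0],[0.005,0.003,-0.1],0],
  [[-0.12,-0.03,0],[0.01,0.006,-0.2],0],
  [[-0.18,-0.045,0],[0.01,0.008,-0.3],0],
  [[-0.24,-0.06,0],[0.01,0.01,-0.43],0],
  [[-0.3,-0.075,0.01],[0.01,0.01,-0.43],0],
  [[-0.36,-0.087,0.01],[0.01,0.01,-0.43],0],
  [[-0.36,-0.087,0.01],[0.01,0.01,-0.43],0],
  [[-0.36,-0.087,0.01],[0.01,0.01,-0.43],0],
  [[-0.36,-0.087,0.01],[0.01,0.01,-0.43],0],
])

```text
time_s: 10.85
tcp_pos: [0.4528, -0.3893, 0.1637]
tcp_rot: [[-0.258, 0.966, -0.007], [0.966, 0.258, 0.006], [0.008, -0.005, -1.0]]
force: [-0.2, -0.5, -0.0]
finger_gap: 0.495
grip_force: 0.0
```

```bash
python3 - <<'E'
from h import *
f=grab('top','t2.png'); print(spot(f,'tube_rack','top'))
x,y,a=.4562,-.3932,14.9
rows([(x,y,.17,a,0),(x,y,.06,a,0),(x,y,.021,a,.0)])
cv2.imwrite('pics/t2c.png',cv2.resize(cv2.convertScaleAbs(f['frame'][255:345,325:430,::-1],alpha=1.6),None,fx=4,fy=4,interpolation=cv2.INTER_CUBIC))
E
```

```text
[(0.6, [0.507, -0.1142, 0.0586], [374.0, 302.0])]
t 10.95 tcp [ 0.4533 -0.3892  0.1643] yaw 15.0 F [-0.6  1.4 -0.5] gap 0.497 grip 0.0
[[-0.0061, 0.0023, -0.0076], [-0.009, -0.013, 0.003], 0]
[[-0.0071, 0.003, 0.139], [-0.009, -0.013, 0.003], 0]
[[-0.0074, 0.0032, 0.191], [-0.009, -0.013, 0.003], 0.0]
```

View pics/t2c.png

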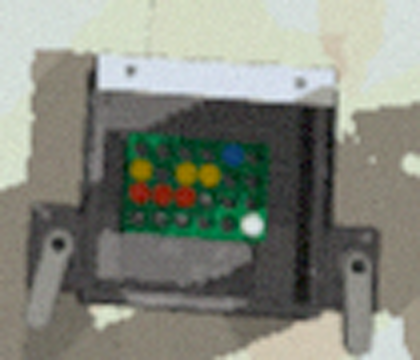

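The rack stands upright in the box at about (374,302), clear of the rim. Now the cover.

Emit:
jog_arm([
  [[-0.006,0.002,0],[-0.009,-0.013,0.003],0],
  [[-0.007,0.003,0.05],[-0.009,-0.013,0.003],0],
  [[-0.007,0.003,0.1],[-0.009,-0.013,0.003],0],
  [[-0.007,0.003,0.14],[-0.009,-0.013,0.003],0],
  [[-0.0074,0.003,0.16],[-0.009,-0.013,0.003],0],
  [[-0.0074,0.003,0.175],[-0.009,-0.013,0.003],0],
  [[-0.0074,0.003,0.185],[-0.009,-0.013,0.003],0],
  [[-0.0074,0.003,0.19],[-0.009,-0.013,0.003],0],
  [[-0.0074,0.003,0.19],[-0.009,-0.013,0.003],0],
  [[-0.0074,0.003,0.19],[-0.009,-0.013,0.003],0],
], newtons=30)

```text
time_s: 11.95
tcp_pos: [0.4563, -0.3957, 0.0232]
tcp_rot: [[-0.256, 0.967, 0.001], [0.967, 0.256, -0.002], [-0.003, 0.001, -1.0]]
force: [-0.4, 1.1, -0.1]
finger_gap: 0.499
grip_force: 0.0
```

Emit:
jog_arm([
  [[0,0,0],[0,0,0],-1],
  [[0,0,0],[0,0,0],-1],
  [[0,0,0],[0,0,0],-1],
  [[0,0,0],[0,0,0],-1],
  [[0,0,0],[0,0,0],-1],
  [[0,0,0],[0,0,0],-1],
])

```text
time_s: 12.55
tcp_pos: [0.4559, -0.3951, 0.0224]
tcp_rot: [[-0.256, 0.967, 0.001], [0.967, 0.256, -0.001], [-0.001, 0.0, -1.0]]
force: [-0.3, 0.8, 2.1]
finger_gap: 0.155
grip_force: 30.0
```

```bash
python3 - <<'E'
from h import *
f=grab('scene','c3.png')
rows([(.4562,-.3932,.15,14.9,-1)])
cv2.imwrite('pics/c3c.png',cv2.resize(cv2.convertScaleAbs(f['frame'][310:420,355:465,::-1],alpha=1.5),None,fx=5,fy=5,interpolation=cv2.INTER_CUBIC))
E
```

```text
t 12.6 tcp [ 0.4559 -0.3951  0.0224] yaw 14.8 F [-0.2  1.1  1.2] gap 0.156 grip 30.0
[[0.0021, 0.0011, -0.1702], [0.0, 0.002, -0.003], -1]
```

```bash
cat >> h.py <<'E'
CX,CY,CA=.5053,-.1187,np.radians(2.62)
def W(x,y): return CX+np.cos(CA)*x-np.sin(CA)*y, CY+np.sin(CA)*x+np.cos(CA)*y
E
python3 - <<'E'
from h import *
rows([(.4562,-.3932,.16,14.9,-1),(*W(-.095,-.0019),.16,2.62,-1)])
E
```

```text
t 12.6 tcp [ 0.4559 -0.3951  0.0224] yaw 14.8 F [-0.2  1.1  1.2] gap 0.156 grip 30.0
[[0.0021, 0.0011, -0.1835], [0.0, 0.002, -0.003], -1]
[[0.3634, 0.0336, -0.1839], [0.001, 0.002, 0.426], -1]
```

View pics/c3c.png

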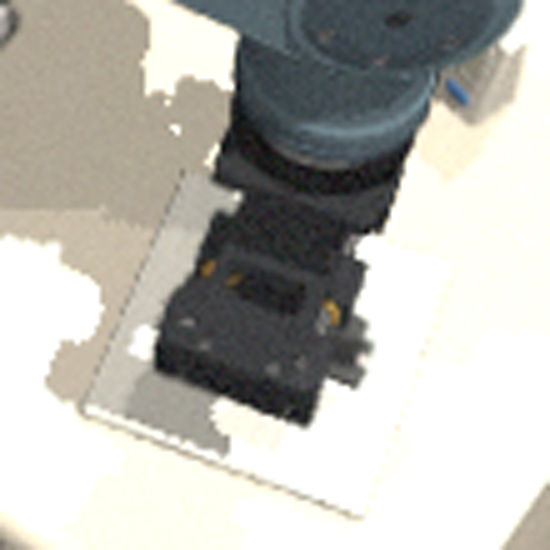

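The gripper holds the cover's rib, and the cover lies undisturbed. That's my last permitted view, so from here I check with numbers.

Emit:
jog_arm([
  [[0,0,-0.04],[0,0,0],-1],
  [[0,0,-0.09],[0,0,0],-1],
  [[0,0,-0.14],[0,0,0],-1],
  [[0,0,-0.184],[0,0,0],-1],
  [[0.06,0.006,-0.184],[0,0,0.1],-1],
  [[0.12,0.012,-0.184],[0,0,0.2],-1],
  [[0.18,0.018,-0.184],[0,0,0.3],-1],
  [[0.24,0.024,-0.184],[0,0,0.426],-1],
  [[0.3,0.03,-0.184],[0,0,0.426],-1],
  [[0.345,0.0336,-0.184],[0,0,0.426],-1],
  [[0.3634,0.0336,-0.184],[0,0,0.426],-1],
  [[0.3634,0.0336,-0.184],[0,0,0.426],-1],
])

```text
time_s: 13.8
tcp_pos: [0.41, -0.1237, 0.1597]
tcp_rot: [[-0.048, 0.999, -0.0], [0.999, 0.048, -0.001], [-0.001, -0.0, -1.0]]
force: [-0.9, -0.1, -1.8]
finger_gap: 0.159
grip_force: 30.0
```

Emit:
jog_arm([
  [[0,0,0],[0,0,0],-1],
  [[0,0,0],[0,0,0],-1],
  [[0,0,0],[0,0,0],-1],
])

```text
time_s: 14.1
tcp_pos: [0.4107, -0.1262, 0.1599]
tcp_rot: [[-0.044, 0.999, 0.0], [0.999, 0.044, -0.001], [-0.001, 0.0, -1.0]]
force: [-0.2, 0.2, -0.8]
finger_gap: 0.158
grip_force: 30.0
```

```bash
python3 - <<'E'
from h import *
a=grab('top');print(spot(a,'cover','top')); f=grab('scene');print(spot(f,'cover','scene')); 
# segment plate: bright low-sat quad near expected, in both cameras
from fit import fit,rect,pose
s=sense(); z=s['tcp_pos'][2]-.0224+.008
x0,y0=W(-.095,0)
print('exp scene',[proj(f,p).round(1).tolist() for p in pose([x0,y0,CA],rect(.069,.066,z))])
print('exp top',[proj(a,p).round(1).tolist() for p in pose([x0,y0,CA],rect(.069,.066,z))])
for n,fr in(('top',a),('scene',f)): np.save(n+'_c.npy',fr['frame'])
rows([(*W(-.095,-.0019),.11,2.62,-1),(*W(-.095,-.0019),.0905,2.62,-1)])
E
```

```text
[(0.95, [0.7905, -0.3326, 0.0098], [468.0, 204.0]), (0.67, [0.3839, -0.0847, 0.1458], [359.0, 354.0])]
[(0.97, [0.3945, -0.1497, 0.1444], [307.0, 302.0]), (0.93, [0.7784, -0.3358, 0.0052], [458.0, 278.0])]
exp scene [[297.4, 258.8], [344.4, 285.2], [307.1, 326.4], [258.9, 296.8]]
exp top [[349.6, 308.9], [409.8, 313.5], [407.5, 378.8], [345.6, 373.9]]
t 14.3 tcp [ 0.4104 -0.1254  0.1598] yaw 2.6 F [ 0.3 -1.3 -1.2] gap 0.151 grip 30.0
[[0.0007, 0.0001, 0.0664], [0.0, 0.002, -0.002], -1]
[[0.0007, 0.0001, 0.0924], [0.0, 0.002, -0.002], -1]
```

```bash
cat > edge.py <<'E'
from fit import *
from scipy.ndimage import map_coordinates
def edges(img,cam,p,z,hx=.069,hy=.066,R=7):
    g=cv2.GaussianBlur(img,(3,3),0).astype(float).mean(2); C=pose(p,rect(hx,hy,z)); out=[]
    for i,n in enumerate(['+x','-y','-x','+y']):
        A,B=C[i],C[(i+1)%4]; L=[]
        for t in np.linspace(.08,.92,30):
            P=A+(B-A)*t; u=proj(cam,P); d=proj(cam,A+(B-A)*(t+.05))-u; nn=np.array([d[1],-d[0]])/np.hypot(*d)
            ctr=proj(cam,C.mean(0)); nn*=np.sign(nn@(u-ctr))
            k=np.arange(-R,R+.1,.25); q=u+k[:,None]*nn; v=map_coordinates(g,[q[:,1],q[:,0]],order=1)
            dv=np.gradient(v); j=np.argmax(np.abs(dv)); L.append((k[j],dv[j]*4))
        L=np.array(L); out.append((n,np.median(L[:,0]).round(2),np.percentile(L[:,0],[25,75]).round(2).tolist(),np.median(L[:,1]).round(1)))
    return out
E
python3 - <<'E'
from edge import *
s=sense(); z=s['tcp_pos'][2]-.0224+.008
x,y=s['tcp_pos'][:2]; 
p=[x-np.sin(CA)*.0019,y+np.cos(CA)*.0019,CA]
for n in('top','scene'):
    cam=eyes.grab_frame(n); print(n,edges(cam['frame'],cam,p,z))
    C=pose(p,rect(.069,.066,z)); print([ (proj(cam,C.mean(0)+d)-proj(cam,C.mean(0))).round(2).tolist() for d in([.001,0,0],[0,.001,0],[0,0,.001])])
E
```

```text
top [('+x', np.float64(0.75), [-0.56, 2.56], np.float64(-8.2)), ('-y', np.float64(1.88), [-2.75, 3.69], np.float64(0.1)), ('-x', np.float64(0.0), [-0.5, 0.25], np.float64(-13.2)), ('+y', np.float64(-0.38), [-4.44, 2.94], np.float64(-11.8))]
[[0.04, -0.47], [-0.46, -0.06], [0.05, 0.0]]
scene [('+x', np.float64(-0.5), [-0.75, 0.5], np.float64(-45.7)), ('-y', np.float64(1.25), [1.0, 1.25], np.float64(-41.3)), ('-x', np.float64(0.5), [0.0, 0.75], np.float64(-25.3)), ('+y', np.float64(-1.75), [-5.25, 4.5], np.float64(-2.9))]
[[0.29, -0.28], [-0.35, -0.22], [-0.01, -0.28]]
```

```bash
python3 - <<'E'
from h import *
y=-.0004
rows([(*W(-.095,y),.12,2.62,-1),(*W(-.095,y),.0905,2.62,-1)])
E
```

```text
t 14.4 tcp [ 0.4104 -0.1252  0.1598] yaw 2.6 F [-0.5 -0.  -1.7] gap 0.155 grip 30.0
[[0.0024, 0.0001, 0.0531], [0.0, 0.002, -0.001], -1]
[[0.0024, 0.0001, 0.0924], [0.0, 0.002, -0.001], -1]
```

Emit:
jog_arm([
  [[0.0024,0,0.03],[0,0.002,0],-1],
  [[0.0024,0,0.06],[0,0.002,0],-1],
  [[0.0024,0,0.08],[0,0.002,0],-1],
  [[0.0024,0,0.09],[0,0.002,0],-1],
  [[0.0024,0,0.0924],[0,0.002,0],-1],
  [[0.0024,0,0.0924],[0,0.002,0],-1],
  [[0.0024,0,0.0924],[0,0.002,0],-1],
  [[0.0024,0,0.0924],[0,0.002,0],-1],
])

```text
time_s: 15.2
tcp_pos: [0.4109, -0.1235, 0.0914]
tcp_rot: [[-0.046, 0.999, 0.002], [0.999, 0.046, -0.001], [-0.001, 0.002, -1.0]]
force: [0.4, 0.3, -1.7]
finger_gap: 0.155
grip_force: 30.0
```

```bash
python3 - <<'E'
from edge import *
y=-.0004
rows([(*W(-.06,y),.0905,2.62,-1),(*W(-.03,y),.0905,2.62,-1),(*W(-.006,y),.0905,2.62,-1)])
s=sense();p=[*s['tcp_pos'][:2],CA];cam=eyes.grab_frame('scene'); print(edges(cam['frame'],cam,p,s['tcp_pos'][2]-.0224+.008))
E
```

```text
t 15.2 tcp [ 0.4109 -0.1235  0.0914] yaw 2.6 F [ 0.4  0.3 -1.7] gap 0.155 grip 30.0
[[0.0002, 0.046, 0.0012], [0.003, 0.002, -0.0], -1]
[[0.0002, 0.086, 0.0013], [0.003, 0.002, -0.0], -1]
[[0.0002, 0.118, 0.0013], [0.003, 0.002, -0.0], -1]
[('+x', np.float64(-0.5), [-0.75, -0.25], np.float64(-37.2)), ('-y', np.float64(0.25), [-0.25, 0.5], np.float64(-20.6)), ('-x', np.float64(0.38), [-0.25, 0.5], np.float64(-26.4)), ('+y', np.float64(-1.25), [-4.5, 3.44], np.float64(-2.4))]
```

Emit:
jog_arm([
  [[0,0.02,0.001],[0.003,0,0],-1],
  [[0,0.046,0.001],[0.003,0,0],-1],
  [[0,0.06,0.001],[0.003,0,0],-1],
  [[0,0.074,0.001],[0.003,0,0],-1],
  [[0,0.086,0.001],[0.003,0,0],-1],
  [[0,0.086,0.001],[0.003,0,0],-1],
])

```text
time_s: 15.85
tcp_pos: [0.4757, -0.1204, 0.09]
tcp_rot: [[-0.046, 0.999, -0.001], [0.999, 0.046, -0.0], [-0.0, -0.001, -1.0]]
force: [-1.3, -0.4, -1.2]
finger_gap: 0.154
grip_force: 30.0
```

```bash
python3 - <<'E'
from edge import *
y=-.0004
rows([(*W(-.03,y),.0905,2.62,-1),(*W(-.006,y),.0905,2.62,-1),(*W(-.001,y),.089,2.62,-1)])
s=sense();p=[*s['tcp_pos'][:2],CA];cam=eyes.grab_frame('scene'); print(edges(cam['frame'],cam,p,s['tcp_pos'][2]-.0224+.008))
E
```

```text
t 15.85 tcp [ 0.4757 -0.1204  0.09  ] yaw 2.6 F [-1.3 -0.4 -1.2] gap 0.154 grip 30.0
[[-0.0001, -0.0005, -0.0006], [-0.001, 0.001, 0.001], -1]
[[-0.0001, 0.0315, -0.0006], [-0.001, 0.001, 0.001], -1]
[[-0.0001, 0.0382, 0.0014], [-0.001, 0.001, 0.001], -1]
[('+x', np.float64(-0.5), [-0.75, -0.5], np.float64(-46.3)), ('-y', np.float64(0.25), [0.25, 0.5], np.float64(-31.8)), ('-x', np.float64(1.0), [0.75, 1.0], np.float64(-29.4)), ('+y', np.float64(0.12), [-2.0, 3.75], np.float64(-2.7))]
```

Entered the guides freely. Next I'll slide to just short of the stop, then on in small steps.

Emit:
jog_arm([
  [[0,0.008,0],[0,0,0],-1],
  [[0,0.016,0],[0,0,0],-1],
  [[0,0.024,0],[0,0,0],-1],
  [[0,0.03,0],[0,0,0],-1],
  [[0,0.03,0],[0,0,0],-1],
  [[0,0.03,0],[0,0,0],-1],
])

```text
time_s: 16.5
tcp_pos: [0.4972, -0.1191, 0.0897]
tcp_rot: [[-0.046, 0.999, -0.002], [0.999, 0.046, 0.0], [0.0, -0.002, -1.0]]
force: [1.0, -0.3, -0.8]
finger_gap: 0.155
grip_force: 30.0
```

Emit:
jog_arm([
  [[0,0,0.0015],[0,0,0],-1],
  [[0,0,0.0015],[0,0,0],-1],
  [[0,0.002,0.0015],[0,0,0],-1],
  [[0,0.004,0.0015],[0,0,0],-1],
  [[0,0.004,0.0015],[0,0,0],-1],
])

```text
time_s: 17.0
tcp_pos: [0.5005, -0.1192, 0.0888]
tcp_rot: [[-0.045, 0.999, -0.001], [0.999, 0.045, -0.0], [-0.0, -0.001, -1.0]]
force: [-0.3, 0.1, -1.2]
finger_gap: 0.157
grip_force: 30.0
```

```bash
python3 - <<'E'
from edge import *
y=-.0004
rows([(*W(-.002,y),.0884,2.62,-1)])
s=sense();p=[*s['tcp_pos'][:2],CA];cam=eyes.grab_frame('scene'); print(edges(cam['frame'],cam,p,s['tcp_pos'][2]-.0224+.008))
E
```

```text
t 17.0 tcp [ 0.5005 -0.1192  0.0888] yaw 2.6 F [-0.3  0.1 -1.2] gap 0.157 grip 30.0
[[-0.0002, 0.0038, 0.0005], [-0.002, 0.0, -0.0], -1]
[('+x', np.float64(-1.75), [-2.0, -1.75], np.float64(29.8)), ('-y', np.float64(0.5), [0.25, 0.5], np.float64(-31.9)), ('-x', np.float64(1.0), [1.0, 1.25], np.float64(-29.6)), ('+y', np.float64(1.5), [-1.62, 7.0], np.float64(3.0))]
```

Emit:
jog_arm([
  [[0,0,0.0015],[0,0,0],-1],
  [[0,0.001,0.0015],[0,0,0],-1],
  [[0,0.002,0.0015],[0,0,0],-1],
  [[0,0.003,0.0015],[0,0,0],-1],
  [[0,0.004,0.0015],[0,0,0],-1],
  [[0,0.004,0.0015],[0,0,0],-1],
])

```text
time_s: 17.65
tcp_pos: [0.5029, -0.1192, 0.0883]
tcp_rot: [[-0.046, 0.999, -0.002], [0.999, 0.046, -0.001], [-0.0, -0.002, -1.0]]
force: [-5.8, -0.0, 8.0]
finger_gap: 0.153
grip_force: 30.0
```

Emit:
jog_arm([
  [[0,0.001,0],[0,0,0],-1],
  [[0,0.002,0],[0,0,0],-1],
  [[0,0.002,0],[0,0,0],-1],
])

```text
time_s: 17.95
tcp_pos: [0.5029, -0.1193, 0.0883]
tcp_rot: [[-0.046, 0.999, -0.006], [0.999, 0.046, -0.001], [-0.0, -0.006, -1.0]]
force: [-12.3, -1.5, 12.3]
finger_gap: 0.154
grip_force: 30.0
```

Contact with both rim and stop (position unmoved, force rising). Release.

Emit:
jog_arm([
  [[0,-0.001,-0.001],[0,0,0],-0.2],
  [[0,-0.001,-0.001],[0,0,0],-0.2],
  [[0,-0.001,-0.001],[0,0,0],-0.2],
  [[0,-0.001,-0.001],[0,0,0],-0.2],
  [[0,0,-0.02],[0,0,0],-0.2],
  [[0,0,-0.06],[0,0,0],-0.2],
  [[0,0,-0.1],[0,0,0],-0.2],
  [[0,0,-0.1],[0,0,0],-1],
  [[0,0,-0.1],[0,0,0],-1],
  [[0,0,-0.1],[0,0,0],-1],
], newtons=20)

```text
time_s: 18.95
tcp_pos: [0.5043, -0.1186, 0.1619]
tcp_rot: [[-0.046, 0.999, -0.002], [0.999, 0.046, 0.001], [0.001, -0.002, -1.0]]
force: [-0.4, -0.5, -0.0]
finger_gap: 0.155
grip_force: 0.0
```

```bash
python3 - <<'E'
from edge import *
s=sense();p=[*W(-.002,-.0004),CA]
for n in('scene','top'):
    cam=eyes.grab_frame(n); print(n,edges(cam['frame'],cam,p,.074)); print(spot(cam,'cover_handle',n),spot(cam,'latch_left',n),spot(cam,'latch_right',n))
# latch paths: left sgn +1, right -1 (mirror y)
def path(sg,ths,r=.036,ov=0):
    out=[]
    for t in np.radians(ths):
        d=np.array([-np.cos(t),-np.sin(t)]); tt=np.array([np.sin(t),-np.cos(t)])
        h=.008+.0175*abs(np.sin(t))+.009*abs(np.cos(t))
        q=np.array([-.04,.086])+r*d-tt*(h-ov); out.append((q[0],sg*q[1]))
    return out
for sg in(1,-1):
    print(sg,[tuple(np.round(1e3*np.array(q),1)) for q in path(sg,[-40,-20,0,20,40,60,80,90,93])])
q=path(1,[-35])[0]
rows([(*W(*q),.16,2.62,-1),(*W(*q),.081,2.62,-1)])
E
```

```text
scene [('+x', np.float64(-2.62), [-2.75, -2.5], np.float64(32.4)), ('-y', np.float64(0.5), [0.25, 0.88], np.float64(-31.4)), ('-x', np.float64(1.0), [1.0, 1.25], np.float64(-36.4)), ('+y', np.float64(-1.5), [-5.94, -0.5], np.float64(-16.5))]
[(0.88, [0.7786, -0.3374, 0.0084], [459.0, 277.0]), (0.8, [0.4878, -0.1287, 0.0721], [325.0, 291.0])] [(0.74, [0.4462, -0.1498, 0.0643], [321.0, 309.0]), (0.65, [0.4396, -0.0373, 0.0868], [283.0, 281.0])] [(0.63, [0.6705, -0.2112, 0.0694], [397.0, 263.0]), (0.44, [0.4462, -0.2089, 0.0917], [342.0, 315.0])]
top [('+x', np.float64(-0.88), [-4.19, 4.81], np.float64(2.4)), ('-y', np.float64(-5.62), [-6.94, -1.44], np.float64(2.4)), ('-x', np.float64(-4.12), [-6.5, 0.69], np.float64(-19.2)), ('+y', np.float64(1.25), [-6.19, 3.94], np.float64(-11.8))]
[(0.83, [0.4691, -0.0932, 0.0756], [365.0, 316.0]), (0.68, [0.7906, -0.3242, 0.0096], [464.0, 203.0])] [] []
1 [(np.float64(-50.8), np.float64(129.2)), (np.float64(-66.2), np.float64(119.4)), (np.float64(-76.0), np.float64(103.0)), (np.float64(-81.5), np.float64(94.8)), (np.float64(-84.4), np.float64(82.9)), (np.float64(-82.0), np.float64(68.7)), (np.float64(-72.6), np.float64(55.2)), (np.float64(-65.5), np.float64(50.0)), (np.float64(-64.0), np.float64(48.7))]
-1 [(np.float64(-50.8), np.float64(-129.2)), (np.float64(-66.2), np.float64(-119.4)), (np.float64(-76.0), np.float64(-103.0)), (np.float64(-81.5), np.float64(-94.8)), (np.float64(-84.4), np.float64(-82.9)), (np.float64(-82.0), np.float64(-68.7)), (np.float64(-72.6), np.float64(-55.2)), (np.float64(-65.5), np.float64(-50.0)), (np.float64(-64.0), np.float64(-48.7))]
t 19.35 tcp [ 0.5047 -0.1188  0.1622] yaw 2.6 F [ 0.6 -0.5  0.1] gap 0.005 grip 0.0
[[0.17, -0.0724, 0.0031], [-0.004, -0.001, -0.001], -1]
[[0.17, -0.0722, 0.1085], [-0.004, -0.001, -0.001], -1]
```

Emit:
jog_arm([
  [[0.06,-0.025,0],[-0.004,0,0],-1],
  [[0.12,-0.05,0],[-0.004,0,0],-1],
  [[0.17,-0.072,0],[-0.004,0,0],-1],
  [[0.17,-0.072,0],[-0.004,0,0],-1],
  [[0.17,-0.072,0.05],[-0.004,0,0],-1],
  [[0.17,-0.072,0.09],[-0.004,0,0],-1],
  [[0.17,-0.072,0.109],[-0.004,0,0],-1],
  [[0.17,-0.072,0.109],[-0.004,0,0],-1],
  [[0.17,-0.072,0.109],[-0.004,0,0],-1],
  [[0.17,-0.072,0.109],[-0.004,0,0],-1],
])

```text
time_s: 20.35
tcp_pos: [0.4462, 0.0055, 0.082]
tcp_rot: [[-0.045, 0.999, 0.003], [0.999, 0.045, -0.001], [-0.001, 0.003, -1.0]]
force: [0.4, -0.7, 0.4]
finger_gap: 0.005
grip_force: 0.0
```

```bash
cat > lat.py <<'E'
from h import *
def path(sg,ths,r=.036,ov=0):
    out=[]
    for t in np.radians(ths):
        d=np.array([-np.cos(t),-np.sin(t)]); tt=np.array([np.sin(t),-np.cos(t)])
        h=.008+.0175*abs(np.sin(t))+.009*abs(np.cos(t))
        q=np.array([-.04,.086])+r*d-tt*(h-ov); out.append((q[0],sg*q[1]))
    return out
E
python3 - <<'E'
from lat import *
rows([(*W(*q),.080,2.62,-1) for q in path(1,[-25,-15,-5,5,15,25,35,45,55,65,75])])
E
```

```text
t 20.35 tcp [0.4462 0.0055 0.082 ] yaw 2.6 F [ 0.4 -0.7  0.4] gap 0.005 grip 0.0
[[-0.0056, -0.0124, 0.0027], [0.006, 0.001, -0.001], -1]
[[-0.0146, -0.0212, 0.0027], [0.006, 0.001, -0.001], -1]
[[-0.0256, -0.0278, 0.0027], [0.006, 0.001, -0.001], -1]
[[-0.0339, -0.0321, 0.0026], [0.006, 0.001, -0.001], -1]
[[-0.0394, -0.0358, 0.0026], [0.006, 0.001, -0.001], -1]
[[-0.0461, -0.0389, 0.0026], [0.006, 0.001, -0.001], -1]
[[-0.0541, -0.0409, 0.0026], [0.006, 0.001, -0.001], -1]
[[-0.0631, -0.0413, 0.0026], [0.006, 0.001, -0.001], -1]
[[-0.0726, -0.0397, 0.0027], [0.006, 0.001, -0.001], -1]
[[-0.0822, -0.0359, 0.0027], [0.006, 0.001, -0.001], -1]
[[-0.0913, -0.0296, 0.0027], [0.006, 0.001, -0.001], -1]
```

Emit:
jog_arm([
  [[-0.006,-0.012,0.002],[0.003,0,0],-1],
  [[-0.015,-0.021,0.002],[0.003,0,0],-1],
  [[-0.026,-0.028,0.002],[0.003,0,0],-1],
  [[-0.034,-0.032,0.002],[0.003,0,0],-1],
  [[-0.039,-0.036,0.002],[0.003,0,0],-1],
  [[-0.046,-0.039,0.002],[0.003,0,0],-1],
  [[-0.046,-0.039,0.002],[0.003,0,0],-1],
])

```text
time_s: 21.05
tcp_pos: [0.417, -0.0304, 0.0794]
tcp_rot: [[-0.045, 0.999, -0.001], [0.999, 0.045, -0.0], [-0.0, -0.001, -1.0]]
force: [0.5, -0.1, -0.1]
finger_gap: 0.008
grip_force: 0.3
```

```bash
python3 - <<'E'
from lat import *
rows([(*W(*q),.081,2.62,-1) for q in path(1,[25,35,45,55,65,75,85,90,93])])
for n in('scene','top'):
    cam=eyes.grab_frame(n); print(spot(cam,'latch_left',n))
E
```

```text
t 21.05 tcp [ 0.417  -0.0304  0.0794] yaw 2.6 F [ 0.5 -0.1 -0.1] gap 0.008 grip 0.3
[[-0.0001, 0.0021, -0.0021], [-0.002, 0.001, -0.002], -1]
[[-0.008, 0.0001, -0.0021], [-0.002, 0.001, -0.002], -1]
[[-0.017, -0.0003, -0.0021], [-0.002, 0.001, -0.002], -1]
[[-0.0265, 0.0013, -0.0021], [-0.002, 0.001, -0.002], -1]
[[-0.0362, 0.0052, -0.0021], [-0.002, 0.001, -0.002], -1]
[[-0.0452, 0.0114, -0.0021], [-0.002, 0.001, -0.002], -1]
[[-0.053, 0.0199, -0.0021], [-0.002, 0.001, -0.002], -1]
[[-0.0562, 0.0249, -0.0021], [-0.002, 0.001, -0.002], -1]
[[-0.058, 0.0269, -0.0021], [-0.002, 0.001, -0.002], -1]
[(0.48, [0.4416, -0.0487, 0.0865], [287.0, 283.0])]
[]
```

Emit:
jog_arm([
  [[-0.008,0,-0.001],[0,0,0],-1],
  [[-0.017,0,-0.001],[0,0,0],-1],
  [[-0.027,0.001,-0.001],[0,0,0],-1],
  [[-0.036,0.005,-0.001],[0,0,0],-1],
])

```text
time_s: 21.65
tcp_pos: [0.4221, -0.0572, 0.08]
tcp_rot: [[-0.045, 0.999, -0.002], [0.999, 0.045, 0.0], [0.0, -0.002, -1.0]]
force: [-0.7, 1.9, -0.0]
finger_gap: 0.005
grip_force: 0.9
```

```bash
python3 - <<'E'
from lat import *
rows([(*W(*q),.080,2.62,-1) for q in path(1,[65,75,85,90,93])])
for n in('scene','top'):
    cam=eyes.grab_frame(n); print(spot(cam,'latch_left',n))
# bright-arm pixels vs angle in scene: mean brightness along arm hypothesised
g=eyes.grab_frame('scene'); im=g['frame'].astype(float).mean(2)
for th in range(-30,95,10):
    t=np.radians(th); P=[[*W(-.04-r*np.cos(t),.086-r*np.sin(t)),.091] for r in np.linspace(.015,.045,8)]
    print(th,np.array([im[tuple(np.round(proj(g,p)[::-1]).astype(int))] for p in P]).round().tolist())
E
```

```text
t 21.65 tcp [ 0.4221 -0.0572  0.08  ] yaw 2.6 F [-0.7  1.9 -0. ] gap 0.005 grip 0.9
[[-0.0002, 0.0001, -0.0], [-0.003, -0.0, -0.001], -1]
[[-0.0093, 0.0063, -0.0], [-0.003, -0.0, -0.001], -1]
[[-0.0171, 0.0148, -0.0001], [-0.003, -0.0, -0.001], -1]
[[-0.0203, 0.0198, -0.0001], [-0.003, -0.0, -0.001], -1]
[[-0.0221, 0.0218, -0.0001], [-0.003, -0.0, -0.001], -1]
[(0.49, [0.4419, -0.0712, 0.0878], [294.0, 287.0])]
[]
-30 [24.0, 25.0, 30.0, 37.0, 35.0, 26.0, 18.0, 86.0]
-20 [24.0, 27.0, 32.0, 15.0, 30.0, 34.0, 25.0, 31.0]
-10 [32.0, 20.0, 25.0, 28.0, 30.0, 21.0, 35.0, 31.0]
0 [40.0, 35.0, 47.0, 52.0, 33.0, 29.0, 25.0, 71.0]
10 [33.0, 30.0, 58.0, 68.0, 58.0, 59.0, 64.0, 59.0]
20 [38.0, 37.0, 24.0, 55.0, 60.0, 43.0, 14.0, 17.0]
30 [41.0, 29.0, 28.0, 18.0, 28.0, 19.0, 25.0, 21.0]
40 [42.0, 34.0, 26.0, 23.0, 30.0, 26.0, 21.0, 21.0]
50 [36.0, 27.0, 22.0, 24.0, 25.0, 62.0, 73.0, 95.0]
60 [35.0, 24.0, 25.0, 61.0, 108.0, 148.0, 151.0, 146.0]
70 [24.0, 35.0, 61.0, 83.0, 135.0, 143.0, 132.0, 147.0]
80 [30.0, 52.0, 80.0, 93.0, 137.0, 157.0, 160.0, 160.0]
90 [47.0, 58.0, 87.0, 88.0, 141.0, 157.0, 161.0, 157.0]
```

Emit:
jog_arm([
  [[-0.009,0.006,0],[0,0,0],-1],
  [[-0.014,0.011,0],[0,0,0],-1],
  [[-0.018,0.016,0],[0,0,0],-1],
  [[-0.02,0.02,0],[0,0,0],-1],
  [[-0.022,0.022,0],[0,0,0],-1],
  [[-0.022,0.022,0],[0,0,0],-1],
])

```text
time_s: 22.5
tcp_pos: [0.44, -0.0726, 0.0802]
tcp_rot: [[-0.046, 0.999, -0.0], [0.999, 0.046, -0.0], [-0.0, -0.0, -1.0]]
force: [0.0, -1.0, -0.1]
finger_gap: 0.005
grip_force: 0.0
```

```bash
python3 - <<'E'
from lat import *
rows([(*W(*q),.080,2.62,-1) for q in path(1,[90,93])+path(1,[93],ov=.004)])
for n in('scene','top'):
    cam=eyes.grab_frame(n); print(spot(cam,'latch_left',n))
E
```

```text
t 22.5 tcp [ 0.44   -0.0726  0.0802] yaw 2.6 F [ 0.  -1.  -0.1] gap 0.005 grip 0.0
[[0.0013, -0.0031, 0.0002], [-0.001, 0.001, -0.0], -1]
[[-0.0005, -0.0012, 0.0002], [-0.001, 0.001, -0.0], -1]
[[-0.0002, 0.0042, 0.0002], [-0.001, 0.001, -0.0], -1]
[]
[]
```

Emit:
jog_arm([
  [[0,0.002,0],[0,0,0],-1],
  [[0,0.004,0],[0,0,0],-1],
  [[0,0.004,0],[0,0,0],-1],
])

```text
time_s: 23.0
tcp_pos: [0.4421, -0.0724, 0.08]
tcp_rot: [[-0.046, 0.999, -0.002], [0.999, 0.046, -0.0], [-0.0, -0.002, -1.0]]
force: [-4.3, -2.1, 1.7]
finger_gap: 0.003
grip_force: 2.3
```

Emit:
jog_arm([
  [[0,0.002,0],[0,0,0],-1],
  [[0,0.004,0],[0,0,0],-1],
  [[0,0.004,0],[0,0,0],-1],
])

```text
time_s: 23.3
tcp_pos: [0.4426, -0.0724, 0.0798]
tcp_rot: [[-0.047, 0.999, -0.008], [0.999, 0.047, -0.001], [-0.0, -0.008, -1.0]]
force: [-16.2, -5.1, 11.8]
finger_gap: 0.006
grip_force: 8.8
```

Left stop reached. Back off, lift, and go to the right turnbutton.

Emit:
jog_arm([
  [[0,-0.02,0],[0,0,0],-1],
  [[0,-0.025,0],[0,0,0],-1],
  [[0,-0.025,-0.05],[0,0,0],-1],
  [[0,-0.025,-0.1],[0,0,0],-1],
  [[0,-0.025,-0.1],[0,0,0],-1],
  [[0,-0.025,-0.1],[0,0,0],-1],
])

```text
time_s: 23.9
tcp_pos: [0.4279, -0.0731, 0.1559]
tcp_rot: [[-0.046, 0.999, 0.002], [0.999, 0.046, -0.001], [-0.001, 0.002, -1.0]]
force: [0.7, 0.5, -0.8]
finger_gap: 0.007
grip_force: 0.0
```

```bash
python3 - <<'E'
from lat import *
q=path(-1,[-35])[0]
rows([(*W(*q),.155,2.62,-1),(*W(*q),.080,2.62,-1)])
g=eyes.grab_frame('scene'); im=g['frame'].astype(float).mean(2)
print(spot(g,'latch_left','scene'),spot(g,'latch_right','scene'))
def prof(sg,ths):
  for th in ths:
    t=np.radians(th); P=[[*W(-.04-r*np.cos(t),sg*(.086-r*np.sin(t))),.091] for r in np.linspace(.015,.045,8)]
    print(th,np.array([im[tuple(np.round(proj(g,p)[::-1]).astype(int))] for p in P]).round().tolist())
prof(-1,[-30,-20,-10,0,10,20])
E
```

```text
t 23.9 tcp [ 0.4279 -0.0731  0.1559] yaw 2.6 F [ 0.7  0.5 -0.8] gap 0.007 grip 0.0
[[-0.2354, 0.0272, 0.0015], [0.004, 0.002, -0.0], -1]
[[-0.2353, 0.027, 0.1015], [0.004, 0.002, -0.0], -1]
[(0.69, [0.4601, -0.0652, 0.0879], [297.0, 281.0])] [(0.63, [0.4456, -0.2115, 0.0905], [343.0, 316.0])]
-30 [158.0, 141.0, 121.0, 94.0, 82.0, 102.0, 104.0, 90.0]
-20 [167.0, 169.0, 164.0, 157.0, 136.0, 119.0, 95.0, 80.0]
-10 [167.0, 169.0, 167.0, 169.0, 166.0, 166.0, 169.0, 167.0]
0 [167.0, 166.0, 169.0, 166.0, 168.0, 167.0, 165.0, 167.0]
10 [167.0, 138.0, 124.0, 108.0, 89.0, 92.0, 97.0, 102.0]
20 [108.0, 92.0, 90.0, 91.0, 90.0, 154.0, 159.0, 146.0]
```

Emit:
jog_arm([
  [[-0.06,0.007,0],[0.004,0.002,0],-1],
  [[-0.12,0.014,0],[0.004,0.002,0],-1],
  [[-0.18,0.02,0],[0.004,0.002,0],-1],
  [[-0.235,0.027,0],[0.004,0.002,0],-1],
  [[-0.235,0.027,0],[0.004,0.002,0],-1],
  [[-0.235,0.027,0.04],[0.004,0.002,0],-1],
  [[-0.235,0.027,0.08],[0.004,0.002,0],-1],
  [[-0.235,0.027,0.101],[0.004,0.002,0],-1],
  [[-0.235,0.027,0.101],[0.004,0.002,0],-1],
  [[-0.235,0.027,0.101],[0.004,0.002,0],-1],
])

```text
time_s: 25.05
tcp_pos: [0.4546, -0.247, 0.0788]
tcp_rot: [[-0.046, 0.999, -0.004], [0.999, 0.046, 0.002], [0.003, -0.004, -1.0]]
force: [0.9, 0.0, -0.1]
finger_gap: 0.004
grip_force: 0.0
```

```bash
python3 - <<'E'
from lat import *
rows([(*W(*q),.080,2.62,-1) for q in path(-1,[-25,-15,-5,5,15,25,35,45,55,65,75])])
E
```

```text
t 25.05 tcp [ 0.4546 -0.247   0.0788] yaw 2.6 F [ 0.9  0.  -0.1] gap 0.004 grip 0.0
[[0.0044, -0.0083, -0.0016], [-0.008, -0.005, 0.0], -1]
[[0.0134, -0.0171, -0.0016], [-0.008, -0.005, 0.0], -1]
[[0.0244, -0.0237, -0.0015], [-0.008, -0.005, 0.0], -1]
[[0.0328, -0.028, -0.0015], [-0.008, -0.005, 0.0], -1]
[[0.0383, -0.0317, -0.0014], [-0.008, -0.005, 0.0], -1]
[[0.045, -0.0348, -0.0014], [-0.008, -0.005, 0.0], -1]
[[0.053, -0.0368, -0.0014], [-0.008, -0.005, 0.0], -1]
[[0.0619, -0.0372, -0.0014], [-0.008, -0.005, 0.0], -1]
[[0.0715, -0.0356, -0.0013], [-0.008, -0.005, 0.0], -1]
[[0.0811, -0.0317, -0.0013], [-0.008, -0.005, 0.0], -1]
[[0.0901, -0.0255, -0.0013], [-0.008, -0.005, 0.0], -1]
```

Emit:
jog_arm([
  [[0.004,-0.008,-0.001],[-0.006,-0.004,0],-1],
  [[0.013,-0.017,-0.001],[-0.006,-0.004,0],-1],
  [[0.024,-0.024,-0.001],[-0.006,-0.004,0],-1],
  [[0.033,-0.028,-0.001],[-0.006,-0.004,0],-1],
  [[0.038,-0.032,-0.001],[-0.006,-0.004,0],-1],
  [[0.045,-0.035,-0.001],[-0.006,-0.004,0],-1],
  [[0.053,-0.037,-0.001],[-0.006,-0.004,0],-1],
  [[0.062,-0.037,-0.001],[-0.006,-0.004,0],-1],
  [[0.072,-0.035,-0.001],[-0.006,-0.004,0],-1],
  [[0.081,-0.032,-0.001],[-0.006,-0.004,0],-1],
  [[0.081,-0.032,-0.001],[-0.006,-0.004,0],-1],
])

```text
time_s: 26.15
tcp_pos: [0.4282, -0.1869, 0.0799]
tcp_rot: [[-0.047, 0.999, -0.001], [0.999, 0.047, 0.0], [0.0, -0.001, -1.0]]
force: [-0.0, -0.2, 0.9]
finger_gap: 0.006
grip_force: 0.1
```

```bash
python3 - <<'E'
from lat import *
rows([(*W(*q),.080,2.62,-1) for q in path(-1,[65,75,85,90,93])+path(-1,[93],ov=.004)])
g=eyes.grab_frame('scene');print(spot(g,'latch_right','scene'))
E
```

```text
t 26.15 tcp [ 0.4282 -0.1869  0.0799] yaw 2.7 F [-0.  -0.2  0.9] gap 0.006 grip 0.1
[[-0.0006, -0.0002, -0.0002], [-0.001, -0.001, 0.002], -1]
[[0.0085, 0.006, -0.0002], [-0.001, -0.001, 0.002], -1]
[[0.0163, 0.0145, -0.0002], [-0.001, -0.001, 0.002], -1]
[[0.0195, 0.0195, -0.0002], [-0.001, -0.001, 0.002], -1]
[[0.0212, 0.0215, -0.0002], [-0.001, -0.001, 0.002], -1]
[[0.021, 0.0268, -0.0002], [-0.001, -0.001, 0.002], -1]
[(0.47, [0.4646, -0.2039, 0.0926], [345.0, 309.0])]
```

Emit:
jog_arm([
  [[0.009,0.006,0],[0,0,0],-1],
  [[0.013,0.011,0],[0,0,0],-1],
  [[0.017,0.015,0],[0,0,0],-1],
  [[0.02,0.02,0],[0,0,0],-1],
  [[0.021,0.022,0],[0,0,0],-1],
  [[0.021,0.022,0],[0,0,0],-1],
  [[0.021,0.024,0],[0,0,0],-1],
  [[0.021,0.024,0],[0,0,0],-1],
])

```text
time_s: 27.05
tcp_pos: [0.4455, -0.1716, 0.0801]
tcp_rot: [[-0.045, 0.999, -0.0], [0.999, 0.045, -0.0], [-0.0, -0.0, -1.0]]
force: [-1.5, 0.7, -0.4]
finger_gap: 0.007
grip_force: 0.5
```

Emit:
jog_arm([
  [[0,0.001,0],[0,0,0],-1],
  [[0,0.002,0],[0,0,0],-1],
  [[0,0.002,0],[0,0,0],-1],
])

```text
time_s: 27.35
tcp_pos: [0.4468, -0.1715, 0.08]
tcp_rot: [[-0.045, 0.999, -0.0], [0.999, 0.045, -0.0], [-0.0, -0.0, -1.0]]
force: [-1.8, 2.1, 0.5]
finger_gap: 0.007
grip_force: 1.2
```

Emit:
jog_arm([
  [[0,0.001,0],[0,0,0],-1],
  [[0,0.002,0],[0,0,0],-1],
  [[0,0.003,0],[0,0,0],-1],
  [[0,0.003,0],[0,0,0],-1],
])

```text
time_s: 27.75
tcp_pos: [0.4473, -0.1713, 0.0798]
tcp_rot: [[-0.046, 0.999, -0.005], [0.999, 0.046, 0.0], [0.0, -0.005, -1.0]]
force: [-11.7, 1.5, 5.8]
finger_gap: 0.002
grip_force: 6.0
```

Emit:
jog_arm([
  [[0,0.001,0],[0,0,0],-1],
  [[0,0.002,0],[0,0,0],-1],
  [[0,0.002,0],[0,0,0],-1],
])

```text
time_s: 28.05
tcp_pos: [0.4475, -0.1713, 0.0797]
tcp_rot: [[-0.046, 0.999, -0.008], [0.999, 0.046, 0.0], [0.001, -0.007, -1.0]]
force: [-16.9, 1.0, 10.1]
finger_gap: 0.005
grip_force: 9.2
```

Right stop reached. Now back off, clear away and check.

Emit:
jog_arm([
  [[0,-0.015,0],[0,0,0],-1],
  [[0,-0.025,0],[0,0,0],-1],
  [[0,-0.025,-0.05],[0,0,0],-1],
  [[0,-0.03,-0.1],[0,0,0],-1],
  [[0.06,-0.05,-0.16],[0,0,0],-1],
  [[0.12,-0.05,-0.16],[0,0,0],-1],
  [[0.18,-0.05,-0.16],[0,0,0],-1],
  [[0.24,-0.05,-0.16],[0,0,0],-1],
  [[0.3,-0.05,-0.16],[0,0,0],-1],
  [[0.36,-0.05,-0.16],[0,0,0],-1],
  [[0.42,-0.05,-0.16],[0,0,0],-1],
  [[0.42,-0.05,-0.16],[0,0,0],-1],
])

```text
time_s: 29.25
tcp_pos: [0.3984, 0.1459, 0.2003]
tcp_rot: [[-0.052, 0.999, 0.002], [0.999, 0.052, 0.001], [0.001, 0.002, -1.0]]
force: [0.1, -0.1, -0.9]
finger_gap: 0.005
grip_force: 0.0
```

```bash
python3 - <<'E'
from edge import *
def arms(cam,im):
  for sg in(1,-1):
    o=[]
    for th in range(70,116,3):
      t=np.radians(th); o.append((th,round(np.mean([cv2.getRectSubPix(im,(1,1),tuple(proj(cam,[*W(-.04-r*np.cos(t),sg*(.086-r*np.sin(t))),.091])))[0,0] for r in np.linspace(.03,.047,8)]))))
    print(sg,o)
for n in('top','scene'):
    cam=eyes.grab_frame(n); im=cam['frame'].astype(np.float32).mean(2).astype(np.float32)
    print(n,edges(cam['frame'],cam,[*W(-.002,-.0004),CA],.074,R=4)); arms(cam,im)
    for t in('latch_left','latch_right','cover_handle','vial_bottle','timer','tape_roll'): print(t,spot(cam,t,n)[:2])
s=sense(); print(s['time_s'],s['tcp_pos'],s['force'])
E
```

```text
top [('+x', np.float64(-1.38), [-4.0, 3.0], np.float64(-5.6)), ('-y', np.float64(-0.5), [-0.75, -0.25], np.float64(-32.0)), ('-x', np.float64(-1.25), [-1.25, -1.0], np.float64(-12.8)), ('+y', np.float64(0.88), [0.5, 1.0], np.float64(-32.4))]
1 [(70, 130), (73, 130), (76, 127), (79, 122), (82, 118), (85, 123), (88, 131), (91, 132), (94, 132), (97, 132), (100, 130), (103, 124), (106, 117), (109, 117), (112, 125), (115, 131)]
-1 [(70, 132), (73, 131), (76, 127), (79, 124), (82, 119), (85, 120), (88, 129), (91, 131), (94, 132), (97, 132), (100, 129), (103, 122), (106, 120), (109, 126), (112, 130), (115, 132)]
latch_left [(0.61, [0.4704, -0.188, 0.0892], [406.0, 320.0]), (0.6, [0.4642, -0.0519, 0.0902], [347.0, 316.0])]
latch_right [(0.52, [0.4717, -0.1868, 0.0893], [406.0, 320.0])]
cover_handle [(0.87, [0.7867, -0.3258, 0.0085], [465.0, 205.0]), (0.72, [0.4723, -0.1878, 0.0901], [406.0, 319.0])]
vial_bottle [(0.81, [0.6799, -0.197, 0.0842], [417.0, 233.0])]
timer [(0.92, [0.6353, -0.374, 0.05], [486.0, 262.0]), (0.3, [0.4648, 0.4238, 0.0229], [153.0, 293.0])]
tape_roll [(0.66, [0.4654, 0
[... 542 characters left out ...]
159), (94, 159), (97, 158), (100, 156), (103, 154), (106, 150), (109, 132), (112, 110), (115, 106)]
latch_left [(0.58, [0.4609, -0.0575, 0.0895], [295.0, 279.0]), (0.56, [0.4664, -0.1906, 0.0924], [341.0, 305.0])]
latch_right [(0.61, [0.4651, -0.1854, 0.0926], [339.0, 304.0])]
cover_handle [(0.77, [0.778, -0.3332, 0.0078], [457.0, 277.0]), (0.7, [0.4934, -0.1265, 0.072], [326.0, 290.0])]
vial_bottle [(0.59, [0.6699, -0.2115, 0.0677], [397.0, 264.0])]
timer [(0.9, [0.6264, -0.3837, 0.0393], [446.0, 317.0])]
tape_roll [(0.6, [0.4473, 0.427, 0.0247], [162.0, 212.0]), (0.49, [0.6689, -0.2103, 0.0683], [397.0, 264.0])]
29.95 [0.39911871 0.14114871 0.19991493] [-0.41551026 -0.0236066   0.57950032]
```

Both turnbuttons read about 93–94°, and the bystanders haven't moved. The two cameras disagree by a couple of mm on how far home the cover is, so I'll give the rib one light confirming push against the stop.

```bash
python3 - <<'E'
from lat import *
rows([(*W(-.05,0),.2,2.62,-1),(*W(-.05,0),.092,2.62,-1),(*W(-.026,0),.092,2.62,-1)])
E
```

```text
t 29.95 tcp [0.3991 0.1411 0.1999] yaw 2.6 F [-0.4 -0.   0.6] gap 0.005 grip 0.0
[[-0.3525, 0.0592, 0.0002], [0.001, 0.002, -0.002], -1]
[[-0.3524, 0.0592, 0.1442], [0.001, 0.002, -0.002], -1]
[[-0.3524, 0.0912, 0.1443], [0.001, 0.002, -0.002], -1]
```

Emit:
jog_arm([
  [[-0.06,0.01,0],[0,0,0],-1],
  [[-0.12,0.02,0],[0,0,0],-1],
  [[-0.18,0.03,0],[0,0,0],-1],
  [[-0.24,0.04,0],[0,0,0],-1],
  [[-0.3,0.05,0],[0,0,0],-1],
  [[-0.352,0.059,0],[0,0,0],-1],
  [[-0.352,0.059,0],[0,0,0],-1],
  [[-0.352,0.059,0],[0,0,0],-1],
  [[-0.352,0.059,0.05],[0,0,0],-1],
  [[-0.352,0.059,0.1],[0,0,0],-1],
  [[-0.352,0.059,0.144],[0,0,0],-1],
  [[-0.352,0.059,0.144],[0,0,0],-1],
])

```text
time_s: 31.15
tcp_pos: [0.4516, -0.117, 0.0882]
tcp_rot: [[-0.047, 0.999, -0.008], [0.999, 0.047, 0.004], [0.004, -0.008, -1.0]]
force: [-0.6, 0.8, -0.7]
finger_gap: 0.008
grip_force: 0.0
```

Emit:
jog_arm([
  [[0,0.01,0],[0,0,0],-1],
  [[0,0.02,0],[0,0,0],-1],
  [[0,0.028,0],[0,0,0],-1],
  [[0,0.03,0],[0,0,0],-1],
  [[0,0.032,0],[0,0,0],-1],
  [[0,0.032,0],[0,0,0],-1],
])

```text
time_s: 31.75
tcp_pos: [0.4795, -0.1193, 0.0925]
tcp_rot: [[-0.046, 0.999, 0.001], [0.999, 0.046, -0.001], [-0.001, 0.001, -1.0]]
force: [-0.4, 0.1, 0.3]
finger_gap: 0.006
grip_force: 0.0
```

Emit:
jog_arm([
  [[0,0.002,0],[0,0,0],-1],
  [[0,0.004,0],[0,0,0],-1],
  [[0,0.004,0],[0,0,0],-1],
])

```text
time_s: 32.05
tcp_pos: [0.4815, -0.1192, 0.0921]
tcp_rot: [[-0.046, 0.999, -0.002], [0.999, 0.046, -0.001], [-0.001, -0.002, -1.0]]
force: [-4.7, -0.4, 4.4]
finger_gap: 0.006
grip_force: 2.5
```

Emit:
jog_arm([
  [[0,0.001,0],[0,0,0],-1],
  [[0,0.002,0],[0,0,0],-1],
  [[0,0.002,0],[0,0,0],-1],
])

```text
time_s: 32.35
tcp_pos: [0.4816, -0.1191, 0.092]
tcp_rot: [[-0.046, 0.999, -0.005], [0.999, 0.046, -0.001], [-0.0, -0.005, -1.0]]
force: [-11.1, -1.0, 9.6]
finger_gap: 0.004
grip_force: 6.4
```

Emit:
jog_arm([
  [[0,-0.02,0],[0,0,0],-1],
  [[0,-0.04,0],[0,0,0],-1],
  [[0,-0.04,-0.05],[0,0,0],-1],
  [[0,-0.04,-0.1],[0,0,0],-1],
  [[0,-0.06,-0.15],[0,0,0],-1],
  [[0.06,-0.06,-0.15],[0,0,0],-1],
  [[0.12,-0.06,-0.15],[0,0,0],-1],
  [[0.18,-0.06,-0.15],[0,0,0],-1],
  [[0.24,-0.06,-0.15],[0,0,0],-1],
  [[0.3,-0.06,-0.15],[0,0,0],-1],
  [[0.3,-0.06,-0.15],[0,0,0],-1],
  [[0.3,-0.06,-0.15],[0,0,0],-1],
])

```text
time_s: 33.55
tcp_pos: [0.4285, 0.1046, 0.2045]
tcp_rot: [[-0.049, 0.999, 0.001], [0.999, 0.049, -0.001], [-0.001, 0.001, -1.0]]
force: [0.0, -0.6, -0.4]
finger_gap: 0.008
grip_force: 0.0
```

```bash
python3 - <<'E'
from edge import *
for n in('top','scene'):
    cam=eyes.grab_frame(n)
    print(n,edges(cam['frame'],cam,[*W(-.002,-.0004),CA],.074,R=4)); print(spot(cam,'latch_left',n),spot(cam,'latch_right',n))
E
```

```text
top [('+x', np.float64(-1.38), [-3.94, 3.0], np.float64(-5.7)), ('-y', np.float64(-0.5), [-0.75, -0.25], np.float64(-31.9)), ('-x', np.float64(-1.0), [-1.25, -1.0], np.float64(-12.9)), ('+y', np.float64(0.75), [0.5, 1.0], np.float64(-33.9))]
[(0.51, [0.4632, -0.0536, 0.0911], [348.0, 316.0])] [(0.54, [0.471, -0.1893, 0.0921], [407.0, 320.0])]
scene [('+x', np.float64(-2.75), [-2.75, -2.5], np.float64(31.6)), ('-y', np.float64(0.5), [0.25, 0.69], np.float64(-31.1)), ('-x', np.float64(1.0), [1.0, 1.0], np.float64(-39.4)), ('+y', np.float64(-0.5), [-0.5, -0.5], np.float64(-37.3))]
[(0.53, [0.4635, -0.0627, 0.0888], [297.0, 279.0])] [(0.68, [0.6695, -0.2083, 0.0712], [396.0, 262.0])]
```

The cover didn't move under the 11 N push, so it is home. Handing in.

```bash
python3 -c "
from h import *
print(close_job())"
```

```text
the job is handed in; nothing more can be done
None
```

The job is handed in at about 34 s of the 72 s allowed: the rack is upright in the box, the cover is home against its stop, and both turnbuttons are turned to their stops across it. The bottle, timer and tape roll were left where they stood; the result of the judging was not shown.

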